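# Load the blow-off rack with roaster screens and restart it

### The arm

A 6-joint arm with a two-finger parallel gripper is mounted at the origin on the work surface. World frame = base frame: x ahead of the robot, y to its left, z up, the work surface at z = 0. Lengths are in m, angles in degrees, forces in N, time in s.
With the tool pointing down it reaches from about 0.4 to 0.825 m from the base axis. Payload 7 kg.
Tool frame: the origin (TCP) lies between the finger pads; the fingertips stand 19 mm ahead of it and the grasp point (between the pads) is the TCP (r.finger_overhang is the distance from the TCP to the fingertips, in m); z points along the fingers, y is the direction in which the jaws open and shut (so a half turn about z gives the same grasp; the last joint's range is limited). The gripper opens to 88 mm and grips with 3 to 60 N. Pads are 19 mm wide; open, the fingers measure 130 mm over their backs; the gripper's body (78 mm by 193 mm) begins 47 mm behind the grasp point.
Start: joints at [80.449, 20.546, 0.682, 0, -70.136, -16.507], TCP at [0.297, 0.606, 0.246] pointing down, gripper open.
Joint ranges: [-176.03, 176.03], [-82.01, 121.73], [-58.28, 71.71], [-173.87, 95.51], [-174.79, -0.11], [-173.66, 173.66]. Speed limits (degrees/s): [136.94, 136.94, 172.46, 180, 180, 180].

### API

Orientations are given as [roll, pitch, yaw] about the fixed x, y, z axes, in that order (R = Rz(yaw) Ry(pitch) Rx(roll)).
In Python, from plant import r, optics gives the robot as it stands. The module is installed in compiled form; this text tells all that it offers.
- The arm moves only by the tool step_arm, never from a script. Its argument "increments" is a list of rows, each an object of numbers: "tx", "ty", "tz": the shift along the world's x, y, z in mm; "ax", "ay", "az": the turn, a rotation vector about the world's x, y, z in degrees; "claw": the gripper command: -1 is shut, 1 is fully open, values between are in proportion. In form: [{"tx": .., "ty": .., "tz": .., "ax": .., "ay": .., "az": .., "claw": ..}, ...]. A call has 1 to 12 rows; each row shifts and turns the commanded pose from where the row before left it; what a row does not reach is not made up. A row lasts 1/10 s, in which the tool goes at most 50 mm and 8.59 degrees, less where a joint would pass 70% of its speed; a pose out of reach is approached as far as the arm can. A call with a gripper value outside its range is refused whole. The fingers move at their own pace and stop on an object; "newtons" is the grip in N (left out, the last holds). Time passes only in rows, so rows that do not move let the fingers close. It gives the time, the measured TCP pose, the force and the opening at its end, in the units of the state.
- r.get_state(): the state, without advancing time (a new reading comes with each control period).
- optics.capture(name): name is "side" or "top"; returns a dict with "image" (400x640x3 uint8, blue, green, red), "depth" (400x640 float32, m along the optical axis (not along the pixel's ray), 0 where there is no reading), "fx", "fy", "cx", "cy" (pixels), "R" (3x3) and "t" (3): a world point X has camera coordinates R X + t. Camera axes: x right, y down, z forward; pixel columns grow to the right and rows downward; lengths in m; the calibration is good to about 2 mm. A picture is of the moment at which its call begins.
- r.close_job(): hands the job in, once; it reports no verdict.
The state is a dict: "time_s": time; "joints": joint angles; "qd": joint speeds; "joint_torque": joint torques, N m; "tcp_pos": TCP position; "eef_rot": TCP orientation; "contact_force": force on the tool from outside, world axes, zero at the start; "moment": the same for the moment, N m; "gripper_width": finger opening in m.
Only numpy, scipy, OpenCV 4.12 (cv2) and the standard library are available. Lean on these libraries where they do the work, as an engineer would, in place of code of your own. Each camera call takes 0.05 s, during which the arm holds its last target. There are 200 camera calls.

### The job

Stop the blower by pressing the long sprung bar on the console in its middle, so that both ends go down evenly and all the way, and let it come back up. Then lean every chaff screen on the sloping rack, one to a bay, square, flat against the slope with its lower 80 mm edge down behind the kerb and its wooden grip outwards; next zero the counter by pushing its recessed button fully in with the tip of the stylus, and lay the stylus back in its tray. With all of that in place, press the bar evenly all the way down in its middle once more to restart the blower, let go, and leave the other things on the bench where they are.

Things in the scene. Friction and masses are not known exactly. Their poses are not given: they have to be found in the camera images.
- rack: Fixed blow-off rack, 110 mm deep (x), 312 mm wide (y), 97 mm high: aluminium slope with black air slots on a wooden base. Origin: centre of its underside; z up. The slope, 116 mm long, rises at 40 degrees from horizontal towards +x. Four fins 6 mm thick, 12 mm proud, run up it and part it into three bays 96 mm wide.
- bay0 (a point): On the slope, middle of a bay (rack y=-102 mm, x=-8, z=57), 55 mm up the slope from its foot, along which a kerb stands 12 mm out, square to the slope. Here lies the origin of a well placed screen (15 mm across and 10 mm in x and z are allowed; the screen within 4 degrees of the slope). Axes as the rack's, not sloped.
- bay1 (a point): On the slope, middle of a bay (rack y=0 mm, x=-8, z=57), 55 mm up the slope from its foot, along which a kerb stands 12 mm out, square to the slope. Here lies the origin of a well placed screen (15 mm across and 10 mm in x and z are allowed; the screen within 4 degrees of the slope). Axes as the rack's, not sloped.
- bay2 (a point): On the slope, middle of a bay (rack y=102 mm, x=-8, z=57), 55 mm up the slope from its foot, along which a kerb stands 12 mm out, square to the slope. Here lies the origin of a well placed screen (15 mm across and 10 mm in x and z are allowed; the screen within 4 degrees of the slope). Axes as the rack's, not sloped.
- screen_a: Chaff screen; two or three alike are present (None from the start: absent). Perforated steel plate 110 (x) x 80 (y) x 6 mm, 0.3 kg, flat on the bench at first. Origin: centre of its underside; z out of its upper face, where a wooden bar grip stands in the middle: 18 mm thick (x), 60 mm long (y), from 6 to 44 mm above the underside. Same when turned end for end.
- screen_b: Chaff screen; two or three alike are present (None from the start: absent). Perforated steel plate 110 (x) x 80 (y) x 6 mm, 0.3 kg, flat on the bench at first. Origin: centre of its underside; z out of its upper face, where a wooden bar grip stands in the middle: 18 mm thick (x), 60 mm long (y), from 6 to 44 mm above the underside. Same when turned end for end.
- screen_c: Chaff screen; two or three alike are present (None from the start: absent). Perforated steel plate 110 (x) x 80 (y) x 6 mm, 0.3 kg, flat on the bench at first. Origin: centre of its underside; z out of its upper face, where a wooden bar grip stands in the middle: 18 mm thick (x), 60 mm long (y), from 6 to 44 mm above the underside. Same when turned end for end.
- console: Fixed dark steel console, 110 mm deep (x), 312 mm wide (y), front to -x. Origin: centre of its underside; z up. It carries the bar in front of a grey housing 62 mm high, and at its +y end a grey counter block (y 75 to 155 mm, x -55 to 55 mm, 90 mm high, digit window on top) with the recessed button in its front face.
- bar_mid (a point): Middle of the bar's top face, moving with it. Steel bar 200 mm long (along the console's y), 24 mm wide, 14 mm thick, black end caps; top 62 mm above the bench when up. Console x -35, y -45 mm.
- stop_bar (a joint): Swing of the bar on its 45 mm arms (hinged on its +x side), rad: 0 up, 0.22 fully down, about 10 mm lower; counts as pressed above 0.17. A spring lifts it: about 3 N at the start, 9 N at the end.
- bar_tilt (a joint): Rocking of the bar about its middle, rad; 0 level, limits +-0.1, positive lifts the +y end; centred by a spring of 5 N m/rad. A press off the middle tips it. Even means within 0.03; beyond 0.07 the job is spoilt.
- button_recess (a point): Centre of the mouth of the button's recess in the front (-x) face of the counter block, 55 mm above the bench; x axis (the console's) points straight in. Recess 20 x 20 mm with a thin steel rim; the face of the round black button, 14 mm across, lies 8 mm inside.
- zero_button (a joint): Travel of the zero button along the console's +x, m: 0 out, 0.005 fully in, pressed above 0.0035. Spring: 1 N at the start, 3.5 N at the end.
- stylus: Loose stylus, 0.05 kg, 130 mm long: square wooden handle 64 x 20 x 20 mm, then (+x) a steel shaft 66 mm long, 8 mm thick. Origin: middle of one long side of the handle, the underside at first.
- stylus_grip (a point): Middle of the stylus's handle, on its axis; x axis points along the stylus to its tip.
- stylus_tip (a point): End of the stylus's steel shaft, on its axis, 98 mm ahead of stylus_grip.
- tray: Fixed shallow steel tray 160 (x) x 100 (y) x 16 mm high, walls and floor 4 mm, in which the stylus lies at first, its axis 14 mm above the bench. Origin: centre of its underside.
- cup: Bystander, to be left alone. Small white tasting cup, 44 mm wide, 55 mm high; stands between the things in the middle of the bench.
- brush: Bystander, to be left alone. Cleaning brush lying at the left of the bench.
- scoop: Bystander, to be left alone. Metal spoon lying at the right of the bench.
- bowl: Bystander, to be left alone. White bowl, 90 mm wide, 45 mm high, at the left of the bench.
- tamper: Bystander, to be left alone. Steel tamper, 54 mm wide, 80 mm high, at the right of the bench.
There are look-alikes about, which are no part of the job. Leave any green or turquoise look-alike of the screen_a alone. Leave any green look-alike of the screen_b alone.

How it is judged:
By the outcome, as a careful person would: the job done as asked, in the order asked, and still so for the second after the job is handed in, with the robot touching nothing.
Of screen_a, screen_b, screen_c only 2 to 3 are there at a start; the rules pass over those that are not, and their reading is None.
At some moment in a run one of screen_a, screen_b, screen_c, stylus may be knocked a few centimetres aside while the robot is not near it.
Once in a run the grip may slacken for a moment while it holds something.
It also fails if it takes over 210 s, if anything falls off the work surface, if the arm or the gripper's body presses on something with over 40 N, if the wrist force passes 120 N, or if a joint passes its speed limit or range.

## Working session

There is one attempt and no reset: what is moved stays moved. The work goes in short steps, Python scripts to look and compute and a tool call to move; the robot and the scene stay as the last step left them, time stands still between calls to the robot, and variables do not carry over. Pictures are saved under pics/ and viewed, about 12 in all and at most 16, crops included, and the job is handed in when it is done.

Besides the shell and the picture viewer there is one more tool, called after ">>>" as a command line: name --argument value ..., lists and objects as JSON in quotes. step_arm: Moves the arm, as the interface text tells. Its arguments: {"type":"object","properties":{"increments":{"type":"array","items":{"type":"object","properties":{"tx":{"type":"number"},"ty":{"type":"number"},"tz":{"type":"number"},"ax":{"type":"number"},"ay":{"type":"number"},"az":{"type":"number"},"claw":{"type":"number"}}}},"newtons":{"type":"number"}},"required":["increments"]}

```bash
mkdir -p pics
cat > h.py <<'E'
import numpy as np, cv2
from plant import r, optics
def cap(n,save=None):
    d=optics.capture(n); np.savez('/tmp/%s.npz'%n,**{k:d[k] for k in d})
    if save: cv2.imwrite('pics/'+save,d['image'])
    return d
def load(n): return dict(np.load('/tmp/%s.npz'%n))
def ray(d,u,v,z):
    R,t=np.array(d['R']),np.array(d['t']); c=-R.T@t
    w=R.T@np.array([(u-d['cx'])/d['fx'],(v-d['cy'])/d['fy'],1]); return c+w*(z-c[2])/w[2]
def proj(d,X):
    p=np.array(d['R'])@np.array(X)+np.array(d['t']); return (d['fx']*p[0]/p[2]+d['cx'],d['fy']*p[1]/p[2]+d['cy'])
def cloud(d):
    Z=d['depth']; v,u=np.mgrid[:Z.shape[0],:Z.shape[1]]
    P=np.stack([(u-d['cx'])/d['fx']*Z,(v-d['cy'])/d['fy']*Z,Z],-1)-np.array(d['t'])
    W=P@np.array(d['R']); W[Z==0]=np.nan; return W
E
python3 - <<'E'
from h import *
for n in('top','side'):
    d=cap(n,n+'0.png'); print(n,d['fx'],d['R'],d['t'],-d['R'].T@d['t'])
print(r.get_state())
E
```

```text
top 440.0871319146 [[-0.01958256 -0.99960674  0.0200722 ]
 [-0.98861491  0.01636374 -0.14957533]
 [ 0.14918805 -0.02277275 -0.98854657]] [0.0125069  0.40314204 1.28745806] [0.20672379 0.03522403 1.33276131]
side 458.979533954668 [[ 0.94090094 -0.33850802 -0.01085127]
 [-0.26589015 -0.71845159 -0.64275169]
 [ 0.20978049  0.60765092 -0.76599772]] [-0.3765373   0.16229715  1.24784488] [ 0.135664   -0.76911233  1.0560772 ]
{'time_s': 0.1, 'joints': array([ 8.04488645e+01,  2.05880446e+01,  6.39235235e-01, -1.84356100e-02,
       -7.01335735e+01, -1.65062363e+01]), 'qd': array([ 0.03448807, -0.14023731,  0.02117148,  0.06063404,  0.09472189,
        0.07767859]), 'joint_torque': array([-1.72953271e-03, -5.84160519e+01,  2.93749934e+01,  7.01548263e+00,
        1.00903594e-02, -5.86464807e-05]), 'tcp_pos': array([0.29635554, 0.60602325, 0.24470769]), 'eef_rot': array([ 1.79916088e+02, -6.79157934e-03, -2.60636442e+01]), 'contact_force': array([ 0.00860102, -0.59506271, -0.73919931]), 'moment': array([ 0.03082429,  0.01292284, -0.00781075]), 'gripper_width': 0.08783310903533914}
```

View pics/top0.png

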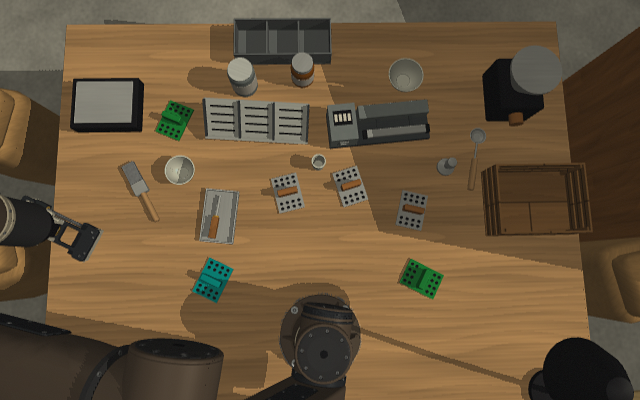

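View pics/side0.png

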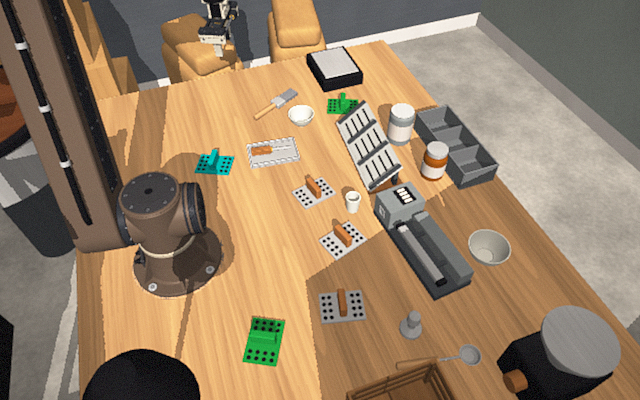

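The top view shows the rack at (257,122), the console at (378,122) with its counter block at (342,120), the tray and stylus at (218,215), and the cup at (318,161). There are three grey screens with wooden grips at (287,192), (348,186) and (412,210). The candidates at (174,120) and (421,278) are green and the one at (212,280) is turquoise, so all three are look-alikes. Only the grey ones match the steel plate with a wooden grip.

```bash
cat > meas.py <<'E'
from h import *
def rect(d,mask,z,roi,dep=True):
    x0,y0,x1,y1=roi; m=np.zeros(mask.shape,np.uint8); m[y0:y1,x0:x1]=mask[y0:y1,x0:x1]
    m=cv2.morphologyEx(m,cv2.MORPH_CLOSE,np.ones((5,5)))
    cs,_=cv2.findContours(m,cv2.RETR_EXTERNAL,cv2.CHAIN_APPROX_NONE); c=max(cs,key=cv2.contourArea)[:,0]
    W=np.array([ray(d,u,v,z)[:2]*1000 for u,v in c],np.float32)
    (cx,cy),(w,h),a=cv2.minAreaRect(W)
    if w<h: w,h,a=h,w,a+90
    return np.round([cx,cy,w,h,(a+90)%180-90],1)  # angle of long axis from world x
def hsv(d): return cv2.cvtColor(d['image'],cv2.COLOR_BGR2HSV)
E
python3 - <<'E'
from meas import *
d=load('top'); H=hsv(d); W=cloud(d)
grey=((H[...,1]<60)&(H[...,2]>70)).astype(np.uint8)
wood=((H[...,1]>110)&(H[...,0]<16)&(H[...,2]>60)).astype(np.uint8)
for n,roi in dict(s1=(262,165,312,218),s2=(325,158,374,212),s3=(392,183,434,236)).items():
    x0,y0,x1,y1=roi
    zz=np.nan_to_num(W[...,2]); m=((zz>0.003)&(zz<0.06)).astype(np.uint8)
    print(n,'plate',rect(d,grey|((zz>.02)*1).astype(np.uint8),.006,roi),'depth',rect(d,m,.006,roi))
    g=((zz>0.025)&(zz<.06)).astype(np.uint8); print('  grip',rect(d,g,.044,roi), np.nanpercentile(W[y0:y1,x0:x1,2],[5,50,98]))
zz=np.nan_to_num(W[...,2]); 
print('cup',rect(d,(zz>.045).astype(np.uint8),.055,(305,148,332,172)))
print('tray',rect(d,(grey),.016,(192,180,245,252)))
st=cv2.resize(d['image'][170:260,180:440],None,fx=3,fy=3,interpolation=cv2.INTER_CUBIC)
cv2.imwrite('pics/crop1.png',st)
st=cv2.resize(d['image'][85:155,195:440],None,fx=3.2,fy=3.2,interpolation=cv2.INTER_CUBIC)
cv2.imwrite('pics/crop2.png',st)
# height profile
for v in (100,105,110,115,120,125,130,135,140,145): print(v,[(int(u),*np.round(W[v,u]*1000).astype(int)) for u in (210,255,300,345,380,400,425)])
E
```

```text
s1 plate [423.1  90.2 110.1  78.5  13.5] depth [428.1  92.7 160.9 149.   -0.9]
  grip [420.3  89.9  59.6  20.4 -76.7] [-0.00449904  0.00115324  0.04321615]
s2 plate [ 440.  -101.   109.8   79.9   17.4] depth [445.1 -99.2 165.5 148.   -1.3]
  grip [ 437.5 -100.5   61.    20.   -72.4] [-0.004485    0.00114291  0.04363968]
s3 plate [ 362.9 -286.2  109.3   80.3  -14.4] depth [ 366.3 -291.1  159.9  126.3   -1. ]
  grip [ 360.6 -285.    61.5   20.7   75.9] [-0.00425004  0.00193862  0.0441631 ]
cup [507.9  -4.6  41.9  41.7  26.1]
tray [354.1 295.1 158.2 101.4  -6.4]
100 [(210, np.int64(687), np.int64(311), np.int64(93)), (255, np.int64(722), np.int64(190), np.int64(-2)), (300, np.int64(720), np.int64(48), np.int64(-1)), (345, np.int64(719), np.int64(-95), np.int64(-1)), (380, np.int64(715), np.int64(-206), np.int64(5)), (400, np.int64(716), np.int64(-270), np.int64(0)), (425, np.int64(691), np.int64(-332), np.int64(64))]
105 [(210, np.int64(676), np.int64(313), np.int64(83)), (255, np.int64(673), np.int64(180), np.int64(87)), (300, np.int64(668), np.int64(47), np.int64(94)), (345, np.int64(
[... 2400 characters left out ...]
, np.int64(331), np.int64(-7)), (255, np.int64(583), np.int64(186), np.int64(27)), (300, np.int64(583), np.int64(49), np.int64(21)), (345, np.int64(563), np.int64(-83), np.int64(85)), (380, np.int64(580), np.int64(-198), np.int64(20)), (400, np.int64(580), np.int64(-260), np.int64(18)), (425, np.int64(584), np.int64(-343), np.int64(-1))]
145 [(210, np.int64(576), np.int64(328), np.int64(3)), (255, np.int64(575), np.int64(190), np.int64(-2)), (300, np.int64(573), np.int64(50), np.int64(-1)), (345, np.int64(565), np.int64(-88), np.int64(24)), (380, np.int64(569), np.int64(-200), np.int64(1)), (400, np.int64(570), np.int64(-264), np.int64(-4)), (425, np.int64(567), np.int64(-342), np.int64(1))]
```

View pics/crop1.png

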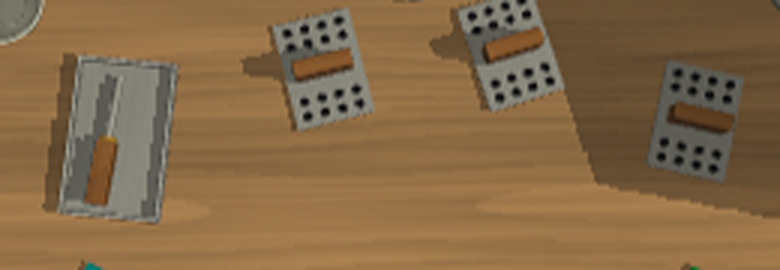

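View pics/crop2.png

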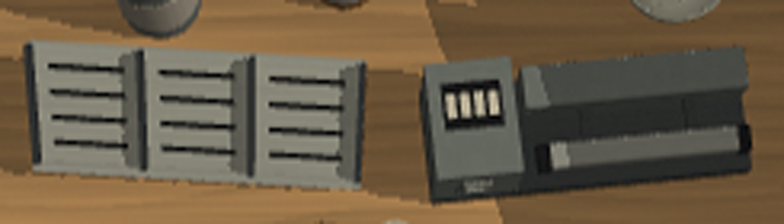

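Crop 1 confirms three grey steel screens with brown grips, and the stylus in its tray at about (214,228) in the full image, with the tip up (+x). Crop 2 shows the three rack bays, the counter block, and the bar with its black end caps. Next I fit the poses.

```bash
cat > fit.py <<'E'
from meas import *
d=cap('top'); H=hsv(d); W=cloud(d)*1000; zz=np.nan_to_num(W[...,2])
S=(slice(95,145),slice(198,318)); P=W[S].reshape(-1,3); P=P[np.isfinite(P).all(1)]; P=P[(P[:,2]>30)&(P[:,0]>590)]
k=np.ones(len(P),bool)
for _ in range(8):
    A=np.c_[P[:,:2],np.ones(len(P))]; c=np.linalg.lstsq(A[k],P[k,2],rcond=None)[0]; e=P[:,2]-A@c; k=abs(e)<5
yaw=np.degrees(np.arctan2(c[1],c[0])); print('rack plane slope',np.degrees(np.arctan(np.hypot(c[0],c[1]))),'yaw',yaw,k.mean())
def loc(P,yaw): a=np.radians(yaw); return np.c_[P[:,0]*np.cos(a)+P[:,1]*np.sin(a),-P[:,0]*np.sin(a)+P[:,1]*np.cos(a)]
L=loc(P,yaw)
# x at z=57 on the plane
print('x\' at z57', np.median((57-c[2])/np.hypot(c[0],c[1])))
f=e>7; h,b=np.histogram(L[f,1],bins=np.arange(-10,400,3)); print([(int(x),int(n)) for x,n in zip(b,h) if n>2])
print('outline', np.percentile(L[:,1],[.5,99.5]))
blk=(zz>78).astype(np.uint8); print('block',rect(d,blk,.09,(320,90,362,150)))
m=((zz>48)&(W[...,0]<632)).astype(np.uint8); print('bar',rect(d,m,.062,(360,110,436,148)))
m=((zz>48)&(W[...,0]>636)).astype(np.uint8); print('housing',rect(d,m,.062,(360,90,436,130)))
wood=((H[...,1]>150)&(H[...,0]<14)).astype(np.uint8); print('handle',rect(d,wood,.024,(195,185,240,245)))
E
python3 fit.py
python3 - <<'E'
from meas import *
d=load('top'); s=cap('side'); H=hsv(s)
for z,u,v in((.06,0,0),): pass
im=s['image'][75:315,230:510]; cv2.imwrite('pics/side_crop.png',cv2.resize(im,None,fx=2.5,fy=2.5,interpolation=cv2.INTER_CUBIC))
E
```

```text
rack plane slope 39.22146342248035 yaw -4.312470958403182 0.7765806634533597
x' at z57 618.4985698709087
[(68, 4), (71, 30), (74, 28), (170, 15), (173, 33), (176, 33), (233, 3), (272, 20), (275, 42), (278, 30), (320, 3), (347, 3), (350, 3), (356, 3), (359, 3), (368, 3), (374, 24), (377, 41), (380, 26)]
outline [ 72.22564272 380.7174343 ]
block [615.4 -76.9 113.8  80.9   5. ]
bar [ 607.7 -237.8  203.8   55.2  -84.9]
housing [ 658.1 -235.7  209.7   54.6  -85.3]
handle [290.4 319.1   0.    0.    0. ]
```

View pics/side_crop.png

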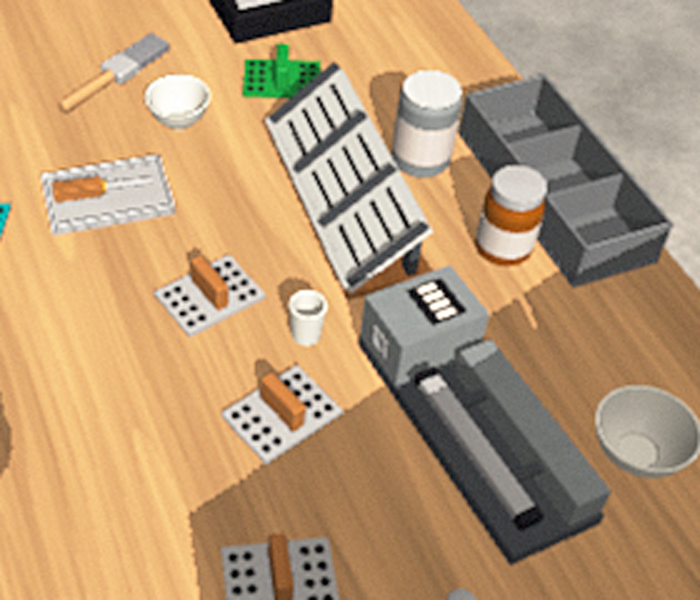

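Side crop agrees with the plan; bar (crop px 430–530, 380–520) is unobstructed. Rack: yaw −4.3°, bays at ≈(626,77), (634,179), (641,281) mm. Console: yaw 5°, bar middle ≈(596,−239). I'm moving over the bar with the fingers shut.

>>> step_arm --increments '[{"tx": 16.5,"ty": -46.5,"az": -8.3,"claw": -1},{"tx": 16.5,"ty": -46.5,"az": -8.3,"claw": -1},{"tx": 16.5,"ty": -46.5,"az": -8.3,"claw": -1},{"tx": 16.5,"ty": -46.5,"az": -8.3,"claw": -1},{"tx": 16.5,"ty": -46.5,"az": -8.3,"claw": -1},{"tx": 16.5,"ty": -46.5,"az": -8.3,"claw": -1},{"tx": 16.5,"ty": -46.5,"az": -8.3,"claw": -1},{"tx": 16.5,"ty": -46.5,"az": -8.3,"claw": -1},{"tx": 16.5,"ty": -46.5,"az": -8.3,"claw": -1}]'

```text
$.increments[0]: bad value
```

Run:
```python
from meas import *
d=load('top'); 
# brightness profile across the bar along console x
a=np.radians(5); g=cv2.cvtColor(d['image'],cv2.COLOR_BGR2GRAY)
for off in (-50,0,50):
    row=[]
    for s in range(-40,60,4):
        X=np.array([596+s*np.cos(a)-off*np.sin(a),-239+s*np.sin(a)+off*np.cos(a),62])/1000
        u,v=proj(d,X); row.append(int(cv2.getRectSubPix(g,(1,1),(u,v))[0,0]))
    print(off,row)
row=[]
for s in range(-120,121,5):
    X=np.array([596-s*np.sin(a),-239+s*np.cos(a),62])/1000; u,v=proj(d,X); row.append(int(cv2.getRectSubPix(g,(1,1),(u,v))[0,0]))
print(row)
H=hsv(d); print(H[228,212],H[215,214])
for t in (90,110,130): 
    m=((H[...,1]>t)&(H[...,2]>60)).astype(np.uint8); print(t,rect(d,m,.024,(201,200,228,241)))
```

```text
-50 [86, 77, 38, 38, 42, 41, 41, 54, 86, 92, 93, 90, 93, 73, 39, 41, 41, 40, 40, 41, 40, 41, 45, 70, 75]
0 [89, 74, 33, 39, 42, 43, 41, 56, 83, 91, 91, 91, 93, 70, 44, 41, 41, 41, 41, 42, 43, 43, 49, 69, 73]
50 [89, 79, 40, 38, 42, 41, 42, 55, 87, 90, 90, 90, 89, 69, 43, 41, 40, 40, 40, 40, 41, 41, 45, 67, 72]
[83, 83, 84, 87, 24, 17, 58, 94, 92, 92, 92, 92, 93, 93, 93, 92, 92, 92, 92, 92, 92, 93, 92, 92, 91, 91, 91, 92, 90, 90, 91, 89, 90, 89, 90, 89, 89, 89, 92, 129, 129, 126, 30, 25, 21, 40, 40, 72, 103]
[ 14 166 121] [ 19 145 116]
90 [322.2 309.4  68.   22.7 -10.4]
110 [321.7 309.2  67.   22.2 -10.4]
130 [322.2 309.4  66.   21.5 -10.4]
```

>>> step_arm --increments '[{"tx": 16.5,"ty": -46.5,"tz": 0,"ax": 0,"ay": 0,"az": -8.3,"claw": -1},{"tx": 16.5,"ty": -46.5,"tz": 0,"ax": 0,"ay": 0,"az": -8.3,"claw": -1},{"tx": 16.5,"ty": -46.5,"tz": 0,"ax": 0,"ay": 0,"az": -8.3,"claw": -1},{"tx": 16.5,"ty": -46.5,"tz": 0,"ax": 0,"ay": 0,"az": -8.3,"claw": -1},{"tx": 16.5,"ty": -46.5,"tz": 0,"ax": 0,"ay": 0,"az": -8.3,"claw": -1},{"tx": 16.5,"ty": -46.5,"tz": 0,"ax": 0,"ay": 0,"az": -8.3,"claw": -1},{"tx": 16.5,"ty": -46.5,"tz": 0,"ax": 0,"ay": 0,"az": -8.3,"claw": -1},{"tx": 16.5,"ty": -46.5,"tz": 0,"ax": 0,"ay": 0,"az": -8.3,"claw": -1},{"tx": 16.5,"ty": -46.5,"tz": 0,"ax": 0,"ay": 0,"az": -8.3,"claw": -1}]' --newtons 40

```text
time_s: 1.1
tcp_pos: [0.4451, 0.1859, 0.2458]
eef_rot: [-180.0, 0.0, -101.1]
contact_force: [0.9, 0.8, -0.4]
gripper_width: 0.021
```

>>> step_arm --increments '[{"tx": 16.6,"ty": -47,"tz": 0,"ax": 0,"ay": 0,"az": -8.2,"claw": -1},{"tx": 16.6,"ty": -47,"tz": 0,"ax": 0,"ay": 0,"az": -8.2,"claw": -1},{"tx": 16.6,"ty": -47,"tz": 0,"ax": 0,"ay": 0,"az": -8.2,"claw": -1},{"tx": 16.6,"ty": -47,"tz": 0,"ax": 0,"ay": 0,"az": -8.2,"claw": -1},{"tx": 16.6,"ty": -47,"tz": 0,"ax": 0,"ay": 0,"az": -8.2,"claw": -1},{"tx": 16.6,"ty": -47,"tz": 0,"ax": 0,"ay": 0,"az": -8.2,"claw": -1},{"tx": 16.6,"ty": -47,"tz": 0,"ax": 0,"ay": 0,"az": -8.2,"claw": -1},{"tx": 16.6,"ty": -47,"tz": 0,"ax": 0,"ay": 0,"az": -8.2,"claw": -1},{"tx": 17,"ty": -47,"tz": 0,"ax": 0,"ay": 0,"az": -8.2,"claw": -1},{"tx": 0,"ty": 0,"tz": -40,"ax": 0,"ay": 0,"az": 0,"claw": -1},{"tx": 0,"ty": 0,"tz": -40,"ax": 0,"ay": 0,"az": 0,"claw": -1},{"tx": 0,"ty": 0,"tz": -40,"ax": 0,"ay": 0,"az": 0,"claw": -1}]'

```text
time_s: 2.3
tcp_pos: [0.5945, -0.2359, 0.124]
eef_rot: [180.0, 0.0, -174.6]
contact_force: [0.2, -0.1, 0.2]
gripper_width: 0.0007
```

Run:
```python
from meas import *
s=r.get_state(); print(s['tcp_pos'],s['eef_rot'],s['joints'],s['gripper_width'])
d=cap('side'); im=d['image'][150:310,340:500]; cv2.imwrite('pics/p1.png',cv2.resize(im,None,fx=3.5,fy=3.5,interpolation=cv2.INTER_CUBIC))
print(r.get_state()['tcp_pos'])
```

```text
[ 0.59453407 -0.23588565  0.1240387 ] [ 1.79993492e+02  1.87394320e-02 -1.74641877e+02] [-4.19711558e+00  2.28260172e+01 -1.28200754e+01 -1.17280407e-02
 -5.43365088e+01 -8.04379239e+01] 0.0006884432940120851
[ 0.59065311 -0.23453884  0.11658647]
```

View pics/p1.png

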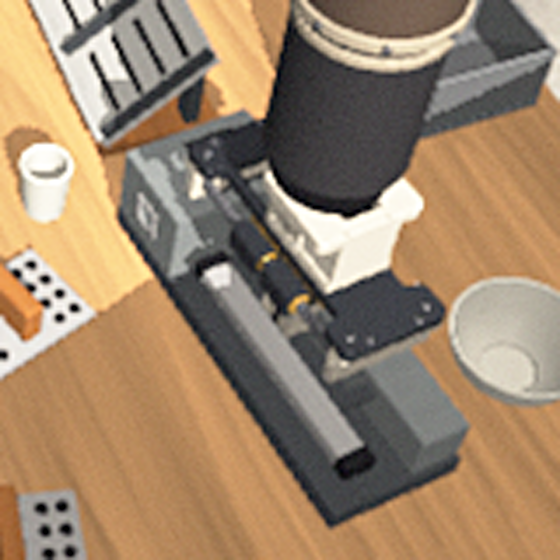

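The gripper is shut and sits above the bar near its middle; the bar is at crop px (270–350, 260–460). I lower it in steps.

>>> step_arm --increments '[{"tx": 1.5,"ty": -3.5,"tz": -20,"ax": 0,"ay": 0,"az": -0.4,"claw": -1},{"tx": 0,"ty": 0,"tz": -7,"ax": 0,"ay": 0,"az": 0,"claw": -1},{"tx": 0,"ty": 0,"tz": 0,"ax": 0,"ay": 0,"az": 0,"claw": -1},{"tx": 0,"ty": 0,"tz": 0,"ax": 0,"ay": 0,"az": 0,"claw": -1},{"tx": 0,"ty": 0,"tz": 0,"ax": 0,"ay": 0,"az": 0,"claw": -1}]'

```text
time_s: 2.85
tcp_pos: [0.5971, -0.2386, 0.1002]
eef_rot: [-180.0, 0.1, -174.9]
contact_force: [-0.3, -0.3, -0.1]
gripper_width: 0.0004
```

>>> step_arm --increments '[{"tx": -1,"ty": 0,"tz": -8,"ax": 0,"ay": 0,"az": 0,"claw": -1},{"tx": 0,"ty": 0,"tz": -8,"ax": 0,"ay": 0,"az": 0,"claw": -1},{"tx": 0,"ty": 0,"tz": -3,"ax": 0,"ay": 0,"az": 0,"claw": -1},{"tx": 0,"ty": 0,"tz": -3,"ax": 0,"ay": 0,"az": 0,"claw": -1},{"tx": 0,"ty": 0,"tz": -2,"ax": 0,"ay": 0,"az": 0,"claw": -1},{"tx": 0,"ty": 0,"tz": -2,"ax": 0,"ay": 0,"az": 0,"claw": -1},{"tx": 0,"ty": 0,"tz": -1,"ax": 0,"ay": 0,"az": 0,"claw": -1},{"tx": 0,"ty": 0,"tz": 0,"ax": 0,"ay": 0,"az": 0,"claw": -1}]'

```text
time_s: 3.65
tcp_pos: [0.5949, -0.2387, 0.0723]
eef_rot: [-180.0, -0.0, -174.9]
contact_force: [-4.7, 0.7, 9.4]
gripper_width: 0.0004
```

>>> step_arm --increments '[{"tx": 0,"ty": 0,"tz": -2,"ax": 0,"ay": 0,"az": 0,"claw": -1},{"tx": 0,"ty": 0,"tz": -1,"ax": 0,"ay": 0,"az": 0,"claw": -1},{"tx": 0,"ty": 0,"tz": 0,"ax": 0,"ay": 0,"az": 0,"claw": -1},{"tx": 0,"ty": 0,"tz": 0,"ax": 0,"ay": 0,"az": 0,"claw": -1}]'

```text
time_s: 4.05
tcp_pos: [0.595, -0.2388, 0.0716]
eef_rot: [-179.9, 0.0, -174.9]
contact_force: [-11.0, 5.4, 25.5]
gripper_width: 0.0006
```

Force rose steeply at the stop (25 N), so the bar is fully down. I let it up and go to the middle screen, s2.

>>> step_arm --increments '[{"tx": 0,"ty": 0,"tz": 5,"ax": 0,"ay": 0,"az": 0,"claw": -1},{"tx": 0,"ty": 0,"tz": 10,"ax": 0,"ay": 0,"az": 0,"claw": -1},{"tx": 0,"ty": 0,"tz": 40,"ax": 0,"ay": 0,"az": 0,"claw": -1},{"tx": 0,"ty": 0,"tz": 40,"ax": 0,"ay": 0,"az": 0,"claw": -1},{"tx": -17,"ty": 15,"tz": 0,"ax": 0,"ay": 0,"az": 8.5,"claw": -0.2},{"tx": -17,"ty": 15,"tz": 0,"ax": 0,"ay": 0,"az": 8.5,"claw": -0.2},{"tx": -17,"ty": 15,"tz": 0,"ax": 0,"ay": 0,"az": 8.5,"claw": -0.2},{"tx": -17,"ty": 15,"tz": 0,"ax": 0,"ay": 0,"az": 8.5,"claw": -0.2},{"tx": -17,"ty": 15,"tz": 0,"ax": 0,"ay": 0,"az": 8.5,"claw": -0.2},{"tx": -17,"ty": 15,"tz": 0,"ax": 0,"ay": 0,"az": 8.5,"claw": -0.2},{"tx": -17,"ty": 15,"tz": 0,"ax": 0,"ay": 0,"az": 8.5,"claw": -0.2},{"tx": -17,"ty": 15,"tz": 0,"ax": 0,"ay": 0,"az": 8.5,"claw": -0.2}]'

```text
time_s: 5.25
tcp_pos: [0.4585, -0.1182, 0.1634]
eef_rot: [180.0, -0.0, -106.6]
contact_force: [0.2, -0.2, 0.2]
gripper_width: 0.0354
```

```bash
cat > look.py <<'E'
from meas import *
s=r.get_state(); print(np.round(s['tcp_pos']*1000,1),np.round(s['eef_rot'],1),np.round(s['contact_force'],1),s['gripper_width'])
d=cap('top'); H=hsv(d); W=cloud(d)*1000; zz=np.nan_to_num(W[...,2])
grey=((H[...,1]<60)&(H[...,2]>70)).astype(np.uint8)
w=((H[...,1]>150)&(H[...,0]<14)&(zz>30)&(zz<60)).astype(np.uint8)
for n,roi in dict(s1=(255,160,318,225),s2=(320,153,380,217),s3=(385,178,440,240)).items():
    try: print(n,rect(d,grey|w,.006,roi),rect(d,w,.044,roi))
    except Exception as e: print(n,e)
m=((H[...,1]>110)&(H[...,2]>60)).astype(np.uint8); print('stylus',rect(d,m,.024,(201,200,228,241)))
for y in (-339+40,-239,-189): # bar heights
    u,v=proj(d,[.596-(y+239)*.001*.087,y*.001,.062]); print('bar z',np.median(zz[int(v)-2:int(v)+2,int(u)-8:int(u)+8]))
E
python3 look.py
```

```text
[ 458.5 -118.2  163.4] [ 180.    -0.  -106.6] [ 0.2 -0.2  0.2] 0.03544254856660173
s1 max() iterable argument is empty
s2 [436.8 -91.2 109.6  59.3  17.4] [433.6 -71.    0.    0.    0. ]
s3 [ 362.9 -286.3  109.2   80.3  -14.3] [ 361.8 -271.5   23.9   11.3   79.5]
stylus [321.7 309.2  67.   22.2 -10.4]
bar z 582.5132934120982
bar z 586.3072809710688
bar z 584.7175554901343
```

>>> step_arm --increments '[{"tx": -5,"ty": 4.5,"tz": -10,"ax": 0,"ay": 0,"az": 8.5,"claw": -0.2},{"tx": -5,"ty": 4.5,"tz": -10,"ax": 0,"ay": 0,"az": 8.5,"claw": -0.2},{"tx": -5,"ty": 4.5,"tz": -10,"ax": 0,"ay": 0,"az": 8.5,"claw": -0.2},{"tx": -5,"ty": 4.5,"tz": -10,"ax": 0,"ay": 0,"az": 8.5,"claw": -0.2},{"tx": 0,"ty": 0,"tz": -20,"ax": 0,"ay": 0,"az": 0,"claw": -0.2},{"tx": 0,"ty": 0,"tz": -10,"ax": 0,"ay": 0,"az": 0,"claw": -0.2},{"tx": 0,"ty": 0,"tz": 0,"ax": 0,"ay": 0,"az": 0,"claw": -0.2},{"tx": 0,"ty": 0,"tz": 0,"ax": 0,"ay": 0,"az": 0,"claw": -0.2}]'

```text
time_s: 6.1
tcp_pos: [0.4396, -0.1008, 0.0938]
eef_rot: [180.0, -0.0, -73.0]
contact_force: [0.3, -0.1, 0.9]
gripper_width: 0.0351
```

Run:
```python
from meas import *
s=r.get_state(); print(np.round(s['tcp_pos']*1000,1),np.round(s['eef_rot'],1))
d=cap('side'); im=d['image'][180:290,260:460]; cv2.imwrite('pics/p2.png',cv2.resize(im,None,fx=4,fy=4,interpolation=cv2.INTER_CUBIC))
```

```text
[ 439.6 -100.8   93.8] [180.  -0. -73.]
```

View pics/p2.png

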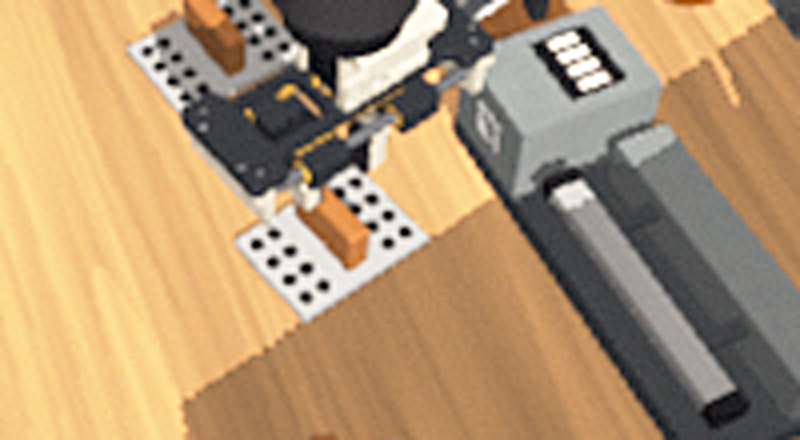

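The bar is back up (crop px 550–740, 180–410) and the open jaws straddle the s2 grip. I go down and grasp.

>>> step_arm --increments '[{"tx": 0,"ty": 0,"tz": -25,"ax": 0,"ay": 0,"az": 0.4,"claw": -0.2},{"tx": 0,"ty": 0,"tz": -25,"ax": 0,"ay": 0,"az": 0,"claw": -0.2},{"tx": 0,"ty": 0,"tz": -12.5,"ax": 0,"ay": 0,"az": 0,"claw": -0.2},{"tx": 0,"ty": 0,"tz": 0,"ax": 0,"ay": 0,"az": 0,"claw": -0.2},{"tx": 0,"ty": 0,"tz": 0,"ax": 0,"ay": 0,"az": 0,"claw": -1},{"tx": 0,"ty": 0,"tz": 0,"ax": 0,"ay": 0,"az": 0,"claw": -1},{"tx": 0,"ty": 0,"tz": 0,"ax": 0,"ay": 0,"az": 0,"claw": -1},{"tx": 0,"ty": 0,"tz": 0,"ax": 0,"ay": 0,"az": 0,"claw": -1}]'

```text
time_s: 6.95
tcp_pos: [0.44, -0.1005, 0.0321]
eef_rot: [-179.9, -0.0, -72.6]
contact_force: [-0.9, 0.9, 7.6]
gripper_width: 0.0177
```

>>> step_arm --increments '[{"tx": 0,"ty": 0,"tz": 20,"ax": 0,"ay": 0,"az": 0,"claw": -1},{"tx": 0,"ty": 0,"tz": 50,"ax": 0,"ay": 0,"az": 0,"claw": -1},{"tx": 0,"ty": 0,"tz": 50,"ax": 0,"ay": 0,"az": 0,"claw": -1},{"tx": 16.3,"ty": 22.7,"tz": 0,"ax": 0,"ay": 0,"az": -7.2,"claw": -1},{"tx": 16.3,"ty": 22.7,"tz": 0,"ax": 0,"ay": 0,"az": -7.2,"claw": -1},{"tx": 16.3,"ty": 22.7,"tz": 0,"ax": 0,"ay": 0,"az": -7.3,"claw": -1},{"tx": 16.3,"ty": 22.7,"tz": 0,"ax": -0.6,"ay": -8,"az": 0,"claw": -1},{"tx": 16.3,"ty": 22.7,"tz": 0,"ax": -0.6,"ay": -8,"az": 0,"claw": -1},{"tx": 16.3,"ty": 22.7,"tz": 0,"ax": -0.6,"ay": -8,"az": 0,"claw": -1},{"tx": 16.3,"ty": 22.7,"tz": 0,"ax": -0.6,"ay": -8,"az": 0,"claw": -1},{"tx": 16.3,"ty": 22.7,"tz": 0,"ax": -0.6,"ay": -8,"az": 0,"claw": -1},{"tx": 0,"ty": 0,"tz": 0,"ax": 0,"ay": 0,"az": 0,"claw": -1}]'

```text
time_s: 8.15
tcp_pos: [0.5738, 0.0053, 0.1807]
eef_rot: [-153.2, -2.8, -96.6]
contact_force: [0.6, -2.3, -2.7]
gripper_width: 0.0178
```

```bash
cat > st.py <<'E'
from meas import *
from scipy.spatial.transform import Rotation as Ro
import sys
def tilt(): 
    s=r.get_state(); R=Ro.from_euler('xyz',s['eef_rot'],degrees=True).as_matrix()
    print(np.round(s['tcp_pos']*1000,1),np.round(s['contact_force'],1),round(s['gripper_width']*1000,1),np.round(s['joints'],0))
    a=np.radians(-4.3); c,q=np.cos(a),np.sin(a); Z=np.array([[c,-q,0],[q,c,0],[0,0,1]])
    T=Z@np.array([[0,-.766,.643],[-1,0,0],[0,-.643,-.766]])
    if np.linalg.det(T)<0: print('det')
    print('R\n',R.round(3)); print('rotvec to target',Ro.from_matrix(T@R.T).as_rotvec(degrees=True).round(2))
tilt()
E
python3 st.py
```

```text
[573.8   5.3 180.7] [ 0.6 -2.3 -2.7] 17.8 [ 21.   1. -55.  54. -18. -77.]
R
 [[-0.114 -0.889  0.443]
 [-0.992  0.08  -0.095]
 [ 0.049 -0.451 -0.891]]
rotvec to target [  1.56 -13.39   2.58]
```

The tool tilted 40° outward runs into the wrist singularity, with j5 near 0. I'll put this screen back down square and regrasp it across the 60 mm length of the grip. The tool can then pivot about the grip's long axis, tilted inward at the bench and almost vertical at the rack.

```bash
cat > rot.py <<'E'
# usage: rot.py yaw tilt [about yaw axis dir]: tool target = Rz(yaw)*tilt about axis; prints rotvec and increments
from meas import *
from scipy.spatial.transform import Rotation as Ro
import sys
def target(yaw,tilt,psi):  # pointing down with yaw, then tilted outward by tilt about the horizontal axis y of frame psi
    p=np.radians(psi); ax=np.array([-np.sin(p),np.cos(p),0])
    return Ro.from_rotvec(-tilt*ax,degrees=True)*Ro.from_euler('xyz',[180,0,yaw],degrees=True)
s=r.get_state(); R=Ro.from_euler('xyz',s['eef_rot'],degrees=True)
print(np.round(s['tcp_pos']*1000,1),np.round(s['eef_rot'],1),np.round(s['contact_force'],1),round(s['gripper_width']*1000,1),np.round(s['joints'],0))
yaw,tilt,psi=map(float,sys.argv[1:4])
print('rotvec',(target(yaw,tilt,psi)*R.inv()).as_rotvec(degrees=True).round(2))
E
python3 rot.py -94.3 0 -4.3
```

```text
[573.8   5.3 180.7] [-153.2   -2.8  -96.6] [ 0.6 -2.3 -2.7] 17.8 [ 21.   1. -55.  54. -18. -77.]
rotvec [ 5.31 26.43  1.56]
```

>>> step_arm --increments '[{"tx": -26.8,"ty": -21,"tz": 0,"ax": 1.06,"ay": 5.3,"az": 0.3,"claw": -1},{"tx": -26.8,"ty": -21,"tz": 0,"ax": 1.06,"ay": 5.3,"az": 0.3,"claw": -1},{"tx": -26.8,"ty": -21,"tz": 0,"ax": 1.06,"ay": 5.3,"az": 0.3,"claw": -1},{"tx": -26.8,"ty": -21,"tz": 0,"ax": 1.06,"ay": 5.3,"az": 0.3,"claw": -1},{"tx": -26.8,"ty": -21,"tz": 0,"ax": 1.06,"ay": 5.3,"az": 0.3,"claw": -1},{"tx": 0,"ty": 0,"tz": 0,"ax": 0,"ay": 0,"az": 0,"claw": -1},{"tx": 0,"ty": 0,"tz": 0,"ax": 0,"ay": 0,"az": 0,"claw": -1},{"tx": 0,"ty": 0,"tz": 0,"ax": 0,"ay": 0,"az": 0,"claw": -1}]'

```text
time_s: 8.95
tcp_pos: [0.4696, -0.0953, 0.1854]
eef_rot: [-174.8, -1.8, -95.4]
contact_force: [0.4, 0.4, -2.8]
gripper_width: 0.0177
```

```bash
python3 rot.py -94.3 0 -4.3
```

```text
[469.6 -95.3 185.4] [-174.8   -1.8  -95.4] [ 0.4  0.4 -2.8] 17.7 [ 15.   2. -34.   5. -50. -23.]
rotvec [2.27 5.04 1.02]
```

>>> step_arm --increments '[{"tx": -29.5,"ty": -5,"tz": -10,"ax": 2.27,"ay": 5.04,"az": 1.02,"claw": -1},{"tx": 0,"ty": 0,"tz": -40,"ax": 0,"ay": 0,"az": 0,"claw": -1},{"tx": 0,"ty": 0,"tz": -40,"ax": 0,"ay": 0,"az": 0,"claw": -1},{"tx": 0,"ty": 0,"tz": -40,"ax": 0,"ay": 0,"az": 0,"claw": -1},{"tx": 0,"ty": 0,"tz": -14,"ax": 0,"ay": 0,"az": 0,"claw": -1},{"tx": 0,"ty": 0,"tz": 0,"ax": 0,"ay": 0,"az": 0,"claw": -1},{"tx": 0,"ty": 0,"tz": 0,"ax": 0,"ay": 0,"az": 0,"claw": -1}]'

```text
time_s: 9.65
tcp_pos: [0.4408, -0.1003, 0.0421]
eef_rot: [-180.0, -0.1, -94.2]
contact_force: [1.1, -0.2, -1.4]
gripper_width: 0.0177
```

```bash
python3 rot.py -94.3 0 -4.3
```

```text
[ 440.8 -100.3   42.1] [-1.80e+02 -1.00e-01 -9.42e+01] [ 1.1 -0.2 -1.4] 17.7 [ 12.  14. -41.   0. -35. -17.]
rotvec [ 0.06  0.   -0.08]
```

>>> step_arm --increments '[{"tx": 0,"ty": 0,"tz": -6,"ax": 0,"ay": 0,"az": 0,"claw": -1},{"tx": 0,"ty": 0,"tz": -3,"ax": 0,"ay": 0,"az": 0,"claw": -1},{"tx": 0,"ty": 0,"tz": -1,"ax": 0,"ay": 0,"az": 0,"claw": -1},{"tx": 0,"ty": 0,"tz": 0,"ax": 0,"ay": 0,"az": 0,"claw": -1},{"tx": 0,"ty": 0,"tz": 0,"ax": 0,"ay": 0,"az": 0,"claw": -0.2},{"tx": 0,"ty": 0,"tz": 0,"ax": 0,"ay": 0,"az": 0,"claw": -0.2},{"tx": 0,"ty": 0,"tz": 0,"ax": 0,"ay": 0,"az": 0,"claw": -0.2},{"tx": 0,"ty": 0,"tz": 20,"ax": 0,"ay": 0,"az": 0,"claw": -0.2},{"tx": 0,"ty": 0,"tz": 40,"ax": 0,"ay": 0,"az": 0,"claw": 0},{"tx": 0,"ty": 0,"tz": 30,"ax": 0,"ay": 0,"az": 0,"claw": 1}]'

```text
time_s: 10.65
tcp_pos: [0.4406, -0.101, 0.1235]
eef_rot: [-180.0, -0.1, -94.3]
contact_force: [0.5, 0.4, 0.3]
gripper_width: 0.046
```

>>> step_arm --increments '[{"tx": 0,"ty": 0,"tz": 0,"ax": 0,"ay": 0,"az": 8.2,"claw": 1},{"tx": 0,"ty": 0,"tz": 0,"ax": 0,"ay": 0,"az": 8.2,"claw": 1},{"tx": 0,"ty": 0,"tz": 0,"ax": 0,"ay": 0,"az": 8.2,"claw": 1},{"tx": 0,"ty": 0,"tz": 0,"ax": 0,"ay": 0,"az": 8.2,"claw": 1},{"tx": 0,"ty": 0,"tz": 0,"ax": 0,"ay": 0,"az": 8.2,"claw": 1},{"tx": 0,"ty": 0,"tz": 0,"ax": 0,"ay": 0,"az": 8.2,"claw": 1},{"tx": 0,"ty": 0,"tz": 0,"ax": 0,"ay": 0,"az": 8.2,"claw": 1},{"tx": 0,"ty": 0,"tz": 0,"ax": 0,"ay": 0,"az": 8.2,"claw": 1},{"tx": 0,"ty": 0,"tz": 0,"ax": 0,"ay": 0,"az": 8.2,"claw": 1},{"tx": 0,"ty": 0,"tz": 0,"ax": 0,"ay": 0,"az": 8.2,"claw": 1},{"tx": 0,"ty": 0,"tz": 0,"ax": 0,"ay": 0,"az": 8.2,"claw": 1}]'

```text
time_s: 11.75
tcp_pos: [0.4404, -0.1009, 0.1219]
eef_rot: [-180.0, -0.1, -3.8]
contact_force: [-0.3, 0.4, -0.6]
gripper_width: 0.0875
```

```bash
python3 rot.py -4.3 -25 -4.3; python3 look.py
```

```text
[ 440.4 -100.9  121.9] [-1.8e+02 -1.0e-01 -3.8e+00] [-0.3  0.4 -0.6] 87.5 [ 12.   7. -36.   0. -47.  74.]
rotvec [ 1.75 25.01 -0.53]
[ 440.4 -100.9  121.9] [-1.8e+02 -1.0e-01 -3.8e+00] [-0.3  0.4 -0.6] 0.08749609892842615
s1 max() iterable argument is empty
s2 [ 422.3 -102.    97.4   90.2   66.8] [ 429.7 -121.6    0.     0.     0. ]
s3 [ 362.7 -286.4  109.5   80.3  -14.1] [ 348.7 -302.8    0.     0.     0. ]
stylus [321.7 309.2  67.   22.2 -10.4]
bar z 61.46710658377755
bar z 543.4808346258392
bar z 545.272143264221
```

>>> step_arm --increments '[{"tx": 0,"ty": 0,"tz": -10,"ax": 0.45,"ay": 6,"az": -0.17,"claw": 1},{"tx": 0,"ty": 0,"tz": -10,"ax": 0.45,"ay": 6,"az": -0.17,"claw": 1},{"tx": 0,"ty": 0,"tz": -10,"ax": 0.45,"ay": 6,"az": -0.17,"claw": 1},{"tx": 0,"ty": 0,"tz": -30,"ax": 0,"ay": 0,"az": 0,"claw": 1},{"tx": 0,"ty": 0,"tz": -18,"ax": 0,"ay": 0,"az": 0,"claw": 1},{"tx": 0,"ty": 0,"tz": -9,"ax": 0,"ay": 0,"az": 0,"claw": 1},{"tx": 0,"ty": 0,"tz": 0,"ax": 0,"ay": 0,"az": 0,"claw": 1},{"tx": 0,"ty": 0,"tz": 0,"ax": 0,"ay": 0,"az": 0,"claw": -1},{"tx": 0,"ty": 0,"tz": 0,"ax": 0,"ay": 0,"az": 0,"claw": -1},{"tx": 0,"ty": 0,"tz": 0,"ax": 0,"ay": 0,"az": 0,"claw": -1},{"tx": 0,"ty": 0,"tz": 0,"ax": 0,"ay": 0,"az": 0,"claw": -1}]'

```text
time_s: 12.9
tcp_pos: [0.4408, -0.1008, 0.0355]
eef_rot: [-180.0, 17.9, -4.6]
contact_force: [0.1, 0.3, 0.2]
gripper_width: 0.0613
```

```bash
python3 rot.py -4.3 22 -4.3
```

```text
[ 440.8 -100.8   35.5] [-180.    17.9   -4.6] [0.1 0.3 0.2] 61.3 [  9.  24. -26.  -5. -57.  80.]
rotvec [ -3.11 -39.79   0.3 ]
```

>>> step_arm --increments '[{"tx": 0,"ty": 0,"tz": 15,"ax": 0,"ay": 0,"az": 0,"claw": -1},{"tx": 0,"ty": 0,"tz": 48,"ax": 0,"ay": 0,"az": 0,"claw": -1},{"tx": 0,"ty": 0,"tz": 48,"ax": 0,"ay": 0,"az": 0,"claw": -1},{"tx": 0,"ty": 22,"tz": 0,"ax": 0,"ay": 0,"az": 0,"claw": -1},{"tx": 17,"ty": 22,"tz": 0,"ax": 0,"ay": 0,"az": 0,"claw": -1},{"tx": 17,"ty": 22,"tz": 0,"ax": 0,"ay": 0,"az": 0,"claw": -1},{"tx": 17,"ty": 22,"tz": 0,"ax": 0,"ay": 0,"az": 0,"claw": -1},{"tx": 17,"ty": 22,"tz": 0,"ax": -0.6,"ay": -8,"az": 0.06,"claw": -1},{"tx": 17,"ty": 22,"tz": 0,"ax": -0.6,"ay": -8,"az": 0.06,"claw": -1},{"tx": 17,"ty": 22,"tz": 0,"ax": -0.6,"ay": -8,"az": 0.06,"claw": -1},{"tx": 17,"ty": 22,"tz": 0,"ax": -0.6,"ay": -8,"az": 0.06,"claw": -1},{"tx": 15,"ty": 6,"tz": 0,"ax": -0.6,"ay": -8,"az": 0.06,"claw": -1}]' --newtons 55

```text
time_s: 14.1
tcp_pos: [0.5739, 0.0707, 0.15]
eef_rot: [179.3, -19.2, -4.6]
contact_force: [2.5, -4.2, 0.1]
gripper_width: 0.0596
```

```bash
python3 rot.py -4.3 22 -4.3;  python3 - <<'E'
from meas import *
d=cap('side'); im=d['image'][60:260,300:480]; cv2.imwrite('pics/p3.png',cv2.resize(im,None,fx=3,fy=3,interpolation=cv2.INTER_CUBIC))
E
```

```text
[573.9  70.7 150. ] [179.3 -19.2  -4.6] [ 2.5 -4.2  0.1] 59.6 [ 32.   7. -45.  28. -26.  29.]
rotvec [ 0.45 -2.84  0.54]
```

View pics/p3.png

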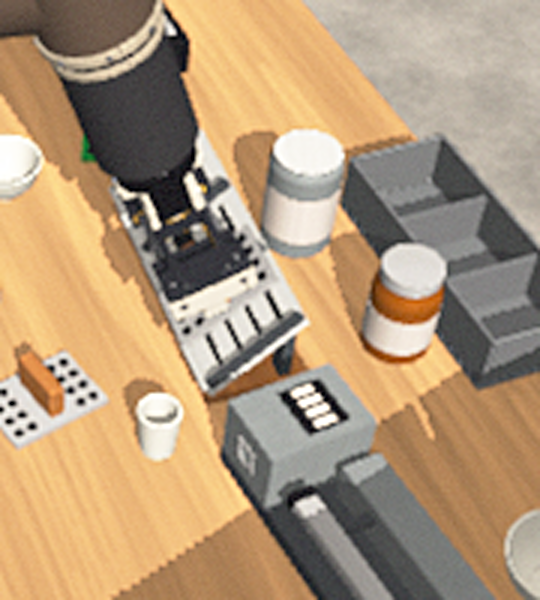

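The screen is over the rack and still held (opening 59.6 mm). I finish the tilt, settle at the hover pose, then approach along the slope normal.

>>> step_arm --increments '[{"tx": 1,"ty": 8.5,"tz": 0,"ax": 0.45,"ay": -2.84,"az": 0.54,"claw": -1},{"tx": 0,"ty": 0,"tz": -12,"ax": 0,"ay": 0,"az": 0,"claw": -1},{"tx": 0,"ty": 0,"tz": -12,"ax": 0,"ay": 0,"az": 0,"claw": -1},{"tx": 0,"ty": 0,"tz": 0,"ax": 0,"ay": 0,"az": 0,"claw": -1},{"tx": 0,"ty": 0,"tz": 0,"ax": 0,"ay": 0,"az": 0,"claw": -1}]'

```text
time_s: 14.65
tcp_pos: [0.576, 0.0736, 0.1256]
eef_rot: [179.7, -21.7, -4.6]
contact_force: [-0.1, 0.5, -3.3]
gripper_width: 0.0595
```

```bash
python3 rot.py -4.3 22 -4.3
```

```text
[576.   73.6 125.6] [179.7 -21.7  -4.6] [-0.1  0.5 -3.3] 59.5 [ 27.   8. -53.  48. -16.  13.]
rotvec [ 0.27 -0.3   0.42]
```

>>> step_arm --increments '[{"tx": 5.4,"ty": 2,"tz": -6.7,"ax": 0.1,"ay": -0.1,"az": 0.2,"claw": -1},{"tx": 5.4,"ty": 2,"tz": -6.7,"ax": 0.1,"ay": -0.1,"az": 0.2,"claw": -1},{"tx": 5.4,"ty": 2,"tz": -6.7,"ax": 0,"ay": 0,"az": 0,"claw": -1},{"tx": 5.4,"ty": 0,"tz": -6.7,"ax": 0,"ay": 0,"az": 0,"claw": -1},{"tx": 0,"ty": 0,"tz": 0,"ax": 0,"ay": 0,"az": 0,"claw": -1},{"tx": 0,"ty": 0,"tz": 0,"ax": 0,"ay": 0,"az": 0,"claw": -1},{"tx": 0,"ty": 0,"tz": 0,"ax": 0,"ay": 0,"az": 0,"claw": -1}]'

```text
time_s: 15.35
tcp_pos: [0.5979, 0.0807, 0.0996]
eef_rot: [-180.0, -22.0, -4.3]
contact_force: [0.1, -0.0, -2.3]
gripper_width: 0.0595
```

```bash
python3 rot.py -4.3 22 -4.3
```

```text
[597.9  80.7  99.6] [-180.   -22.    -4.3] [ 0.1 -0.  -2.3] 59.5 [ 17.  11. -56.  75.  -8.  -5.]
rotvec [ 0.    0.01 -0.05]
```

The position is reached, but j4 is 75, j5 −8 and j3 −56, which is too close to the limits. I retreat and regrasp with a steeper inward tilt, at a clear spot near (400,−120).

>>> step_arm --increments '[{"tx": -6,"ty": -2,"tz": 7,"ax": 0,"ay": 0,"az": 0,"claw": -1},{"tx": -6,"ty": -2,"tz": 10,"ax": 0,"ay": 0,"az": 0,"claw": -1},{"tx": -6,"ty": -2,"tz": 10,"ax": 0,"ay": 0,"az": 0,"claw": -1},{"tx": -6,"ty": -2,"tz": 15,"ax": 0.3,"ay": 4,"az": 0,"claw": -1},{"tx": -10,"ty": -10,"tz": 10,"ax": 0.45,"ay": 6,"az": 0,"claw": -1},{"tx": -20,"ty": -20,"tz": 0,"ax": 0.6,"ay": 8,"az": 0,"claw": -1},{"tx": -20,"ty": -24,"tz": 0,"ax": 0.6,"ay": 8,"az": 0,"claw": -1},{"tx": -20,"ty": -24,"tz": 0,"ax": 0.6,"ay": 8,"az": 0,"claw": -1},{"tx": -20,"ty": -24,"tz": 0,"ax": 0.45,"ay": 6,"az": 0,"claw": -1},{"tx": -20,"ty": -24,"tz": 0,"ax": 0,"ay": 0,"az": 0,"claw": -1},{"tx": -20,"ty": -24,"tz": 0,"ax": 0,"ay": 0,"az": 0,"claw": -1},{"tx": 0,"ty": 0,"tz": 0,"ax": 0,"ay": 0,"az": 0,"claw": -1}]'

```text
time_s: 16.55
tcp_pos: [0.4639, -0.0868, 0.1462]
eef_rot: [178.1, 11.2, -4.9]
contact_force: [0.8, -0.1, -1.5]
gripper_width: 0.0593
```

```bash
python3 rot.py -4.3 -18 -4.3
```

```text
[463.9 -86.8 146.2] [178.1  11.2  -4.9] [ 0.8 -0.1 -1.5] 59.3 [ 12.  13. -24.  -2. -64.  74.]
rotvec [2.38 6.64 0.13]
```

Next I go to (400,−120), restore level, lower to contact, open, tilt to −35° and regrasp.

>>> step_arm --increments '[{"tx": -21,"ty": -11,"tz": 0,"ax": 1.19,"ay": 3.32,"az": 0.06,"claw": -1},{"tx": -21,"ty": -11,"tz": -20,"ax": 1.19,"ay": 3.32,"az": 0.06,"claw": -1},{"tx": -21,"ty": -11,"tz": -20,"ax": 0,"ay": 0,"az": 0,"claw": -1},{"tx": 0,"ty": 0,"tz": -30,"ax": 0,"ay": 0,"az": 0,"claw": -1},{"tx": 0,"ty": 0,"tz": -30,"ax": 0,"ay": 0,"az": 0,"claw": -1},{"tx": 0,"ty": 0,"tz": 0,"ax": 0,"ay": 0,"az": 0,"claw": -1},{"tx": 0,"ty": 0,"tz": 0,"ax": 0,"ay": 0,"az": 0,"claw": -1}]'

```text
time_s: 17.25
tcp_pos: [0.4043, -0.1189, 0.047]
eef_rot: [179.8, 17.9, -4.2]
contact_force: [-0.5, -0.2, -1.8]
gripper_width: 0.0595
```

```bash
python3 rot.py -4.3 -18 -4.3
```

```text
[ 404.3 -118.9   47. ] [179.8  17.9  -4.2] [-0.5 -0.2 -1.8] 59.5 [  7.  21. -30.  -4. -56.  81.]
rotvec [ 0.15  0.11 -0.14]
```

>>> step_arm --increments '[{"tx": 0,"ty": 0,"tz": -8,"ax": 0.1,"ay": 0.1,"az": 0,"claw": -1},{"tx": 0,"ty": 0,"tz": -3,"ax": 0,"ay": 0,"az": 0,"claw": -1},{"tx": 0,"ty": 0,"tz": -1,"ax": 0,"ay": 0,"az": 0,"claw": -1},{"tx": 0,"ty": 0,"tz": 0,"ax": 0,"ay": 0,"az": 0,"claw": 0.65},{"tx": 0,"ty": 0,"tz": 0,"ax": 0,"ay": 0,"az": 0,"claw": 0.65},{"tx": 0,"ty": 0,"tz": 0,"ax": 0.4,"ay": 5.7,"az": 0,"claw": 0.65},{"tx": 0,"ty": 0,"tz": 0,"ax": 0.4,"ay": 5.7,"az": 0,"claw": 0.65},{"tx": 0,"ty": 0,"tz": 0,"ax": 0.4,"ay": 5.7,"az": 0,"claw": 0.65},{"tx": 0,"ty": 0,"tz": 0,"ax": 0,"ay": 0,"az": 0,"claw": 0.65},{"tx": 0,"ty": 0,"tz": 0,"ax": 0,"ay": 0,"az": 0,"claw": -1},{"tx": 0,"ty": 0,"tz": 0,"ax": 0,"ay": 0,"az": 0,"claw": -1},{"tx": 0,"ty": 0,"tz": 0,"ax": 0,"ay": 0,"az": 0,"claw": -1}]'

```text
time_s: 18.45
tcp_pos: [0.4037, -0.1199, 0.0349]
eef_rot: [179.8, 35.0, -4.3]
contact_force: [0.1, -0.2, -2.9]
gripper_width: 0.0596
```

```bash
python3 rot.py -4.3 5 -4.3
```

```text
[ 403.7 -119.9   34.9] [179.8  35.   -4.3] [ 0.1 -0.2 -2.9] 59.6 [  5.  33. -20.  -6. -73.  84.]
rotvec [ -2.81 -39.89  -0.05]
```

>>> step_arm --increments '[{"tx": 0,"ty": 0,"tz": 15,"ax": 0,"ay": 0,"az": 0,"claw": -1},{"tx": 0,"ty": 0,"tz": 48,"ax": 0,"ay": 0,"az": 0,"claw": -1},{"tx": 0,"ty": 0,"tz": 48,"ax": 0,"ay": 0,"az": 0,"claw": -1},{"tx": 17,"ty": 26,"tz": 0,"ax": 0,"ay": 0,"az": 0,"claw": -1},{"tx": 17,"ty": 26,"tz": 0,"ax": 0,"ay": 0,"az": 0,"claw": -1},{"tx": 17,"ty": 26,"tz": 0,"ax": 0,"ay": 0,"az": 0,"claw": -1},{"tx": 22,"ty": 26,"tz": 0,"ax": -0.56,"ay": -8,"az": 0,"claw": -1},{"tx": 22,"ty": 26,"tz": 0,"ax": -0.56,"ay": -8,"az": 0,"claw": -1},{"tx": 22,"ty": 26,"tz": 0,"ax": -0.56,"ay": -8,"az": 0,"claw": -1},{"tx": 22,"ty": 26,"tz": 0,"ax": -0.56,"ay": -8,"az": 0,"claw": -1},{"tx": 22,"ty": 16,"tz": 0,"ax": -0.56,"ay": -8,"az": 0,"claw": -1},{"tx": 10,"ty": 4,"tz": 0,"ax": 0,"ay": 0,"az": 0,"claw": -1}]'

```text
time_s: 19.65
tcp_pos: [0.5717, 0.0828, 0.1466]
eef_rot: [-180.0, -5.2, -4.1]
contact_force: [-1.1, -0.4, -2.5]
gripper_width: 0.0598
```

>>> step_arm --increments '[{"tx": 0,"ty": 0,"tz": 0,"ax": 0,"ay": 0,"az": 0,"claw": -1},{"tx": 0,"ty": 0,"tz": 0,"ax": 0,"ay": 0,"az": 0,"claw": -1}]'

```text
time_s: 19.85
tcp_pos: [0.575, 0.0818, 0.1462]
eef_rot: [180.0, -4.9, -4.3]
contact_force: [0.9, -0.6, -2.1]
gripper_width: 0.0597
```

```bash
python3 rot.py -4.3 5 -4.3
```

```text
[575.   81.8 146.2] [180.   -4.9  -4.3] [ 0.9 -0.6 -2.1] 59.7 [ 29.  14. -24.   4. -47.  54.]
rotvec [ 0.   -0.06 -0.01]
```

>>> step_arm --increments '[{"tx": 0,"ty": -0.4,"tz": -20,"ax": 0,"ay": 0,"az": 0,"claw": -1},{"tx": 5.7,"ty": -0.5,"tz": -7,"ax": 0,"ay": 0,"az": 0,"claw": -1},{"tx": 5.7,"ty": -0.5,"tz": -7,"ax": 0,"ay": 0,"az": 0,"claw": -1},{"tx": 5.7,"ty": -0.5,"tz": -7,"ax": 0,"ay": 0,"az": 0,"claw": -1},{"tx": 5.8,"ty": -0.5,"tz": -6.7,"ax": 0,"ay": 0,"az": 0,"claw": -1},{"tx": 0,"ty": 0,"tz": 0,"ax": 0,"ay": 0,"az": 0,"claw": -1},{"tx": 0,"ty": 0,"tz": 0,"ax": 0,"ay": 0,"az": 0,"claw": -1}]'

```text
time_s: 20.55
tcp_pos: [0.5979, 0.0794, 0.0975]
eef_rot: [180.0, -5.0, -4.3]
contact_force: [1.2, -0.1, -1.9]
gripper_width: 0.0593
```

```bash
python3 rot.py -4.3 5 -4.3;  python3 - <<'E'
from meas import *
d=cap('side'); im=d['image'][100:230,310:440]; cv2.imwrite('pics/p4.png',cv2.resize(im,None,fx=4.5,fy=4.5,interpolation=cv2.INTER_CUBIC))
E
```

```text
[597.9  79.4  97.5] [180.   -5.   -4.3] [ 1.2 -0.1 -1.9] 59.3 [ 28.  19. -25.   4. -42.  55.]
rotvec [ 0.04 -0.04 -0.02]
```

View pics/p4.png

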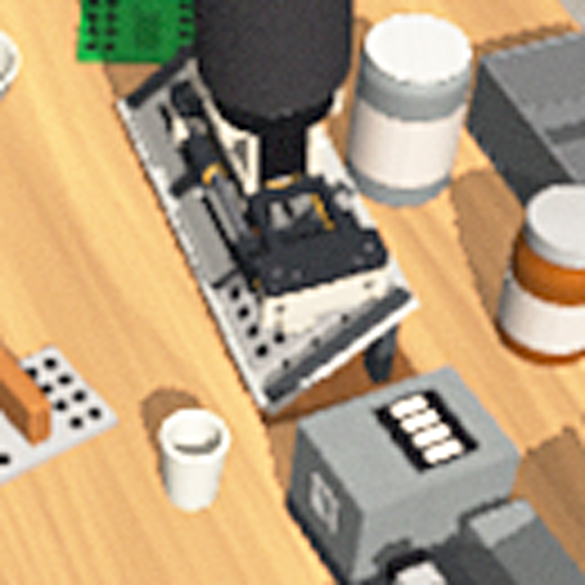

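The screen hovers square over bay0 between the fins (crop px about 260,330). I move in along the normal.

>>> step_arm --increments '[{"tx": 2.6,"ty": -0.2,"tz": -3,"ax": 0,"ay": 0,"az": 0,"claw": -1},{"tx": 2.6,"ty": -0.2,"tz": -3,"ax": 0,"ay": 0,"az": 0,"claw": -1},{"tx": 1.9,"ty": -0.1,"tz": -2.3,"ax": 0,"ay": 0,"az": 0,"claw": -1},{"tx": 1.3,"ty": -0.1,"tz": -1.5,"ax": 0,"ay": 0,"az": 0,"claw": -1},{"tx": 0,"ty": 0,"tz": 0,"ax": 0,"ay": 0,"az": 0,"claw": -1}]'

```text
time_s: 21.1
tcp_pos: [0.6062, 0.0789, 0.0876]
eef_rot: [180.0, -5.0, -4.3]
contact_force: [-1.0, 0.2, -2.3]
gripper_width: 0.0597
```

>>> step_arm --increments '[{"tx": 0.7,"ty": 0,"tz": -0.8,"ax": 0,"ay": 0,"az": 0,"claw": -1},{"tx": 0.7,"ty": 0,"tz": -0.8,"ax": 0,"ay": 0,"az": 0,"claw": -1},{"tx": 0.7,"ty": 0,"tz": -0.8,"ax": 0,"ay": 0,"az": 0,"claw": -1},{"tx": 0.7,"ty": 0,"tz": -0.8,"ax": 0,"ay": 0,"az": 0,"claw": -1},{"tx": 0,"ty": 0,"tz": 0,"ax": 0,"ay": 0,"az": 0,"claw": -1}]'

```text
time_s: 21.6
tcp_pos: [0.6074, 0.079, 0.0866]
eef_rot: [180.0, -4.9, -4.3]
contact_force: [-16.4, 3.2, 21.2]
gripper_width: 0.0599
```

Contact is at exactly the expected height (27 N normal). I ease off slightly and slide 5–6 mm down the slope to the kerb.

>>> step_arm --increments '[{"tx": -1.2,"ty": 0,"tz": 1,"ax": 0,"ay": 0,"az": 0,"claw": -1},{"tx": -1.5,"ty": 0.1,"tz": -1.3,"ax": 0,"ay": 0,"az": 0,"claw": -1},{"tx": -1.5,"ty": 0.1,"tz": -1.3,"ax": 0,"ay": 0,"az": 0,"claw": -1},{"tx": -1.5,"ty": 0.1,"tz": -1.3,"ax": 0,"ay": 0,"az": 0,"claw": -1},{"tx": 0,"ty": 0,"tz": 0,"ax": 0,"ay": 0,"az": 0,"claw": -1}]'

```text
time_s: 22.1
tcp_pos: [0.6048, 0.0797, 0.0846]
eef_rot: [-180.0, -5.2, -4.2]
contact_force: [-5.9, 0.2, 16.5]
gripper_width: 0.0598
```

>>> step_arm --increments '[{"tx": -0.9,"ty": 0.1,"tz": -0.7,"ax": 0,"ay": 0,"az": 0,"claw": -1},{"tx": -0.9,"ty": 0.1,"tz": -0.7,"ax": 0,"ay": 0,"az": 0,"claw": -1},{"tx": 0,"ty": 0,"tz": 0,"ax": 0,"ay": 0,"az": 0,"claw": -1},{"tx": 0,"ty": 0,"tz": 0,"ax": 0,"ay": 0,"az": 0,"claw": 0.6},{"tx": 0,"ty": 0,"tz": 0,"ax": 0,"ay": 0,"az": 0,"claw": 0.6},{"tx": 0,"ty": 0,"tz": 0,"ax": 0,"ay": 0,"az": 0,"claw": 0.6},{"tx": -5,"ty": 0,"tz": 12,"ax": 0,"ay": 0,"az": 0,"claw": 0.6},{"tx": -10,"ty": 0,"tz": 30,"ax": 0,"ay": 0,"az": 0,"claw": 0.6},{"tx": -30,"ty": 0,"tz": 38,"ax": 0,"ay": 0,"az": 0,"claw": 0.6}]'

```text
time_s: 23.0
tcp_pos: [0.5566, 0.0793, 0.1603]
eef_rot: [179.9, -4.9, -4.3]
contact_force: [0.4, 0.7, 0.6]
gripper_width: 0.0706
```

```bash
python3 rot.py 13.5 -35 13.5; python3 look.py | tail -7;  python3 - <<'E'
from meas import *
d=cap('side'); im=d['image'][80:260,290:440]; cv2.imwrite('pics/p5.png',cv2.resize(im,None,fx=3.3,fy=3.3,interpolation=cv2.INTER_CUBIC))
E
```

```text
[556.6  79.3 160.3] [179.9  -4.9  -4.3] [0.4 0.7 0.6] 70.6 [ 30.  12. -26.   4. -49.  53.]
rotvec [-3.09 39.91 17.01]
[556.6  79.3 160.3] [179.9  -4.9  -4.3] [0.4 0.7 0.6] 0.07059507549201341
s1 max() iterable argument is empty
s2 max() iterable argument is empty
s3 [ 362.7 -286.4  109.5   80.3  -14.1] [ 361.3 -260.3    3.     0.    89. ]Traceback (most recent call last):
  File "look.py", line 9, in <module>
    m=((H[...,1]>110)&(H[...,2]>60)).astype(np.uint8); print('stylus',rect(d,m,.024,(201,200,228,241)))
                                                                      ~~~~^^^^^^^^^^^^^^^^^^^^^^^^^^^^
  File "meas.py", line 5, in rect
    cs,_=cv2.findContours(m,cv2.RETR_EXTERNAL,cv2.CHAIN_APPROX_NONE); c=max(cs,key=cv2.contourArea)[:,0]
                                                                        ~~~^^^^^^^^^^^^^^^^^^^^^^^^
ValueError: max() iterable argument is empty
```

View pics/p5.png

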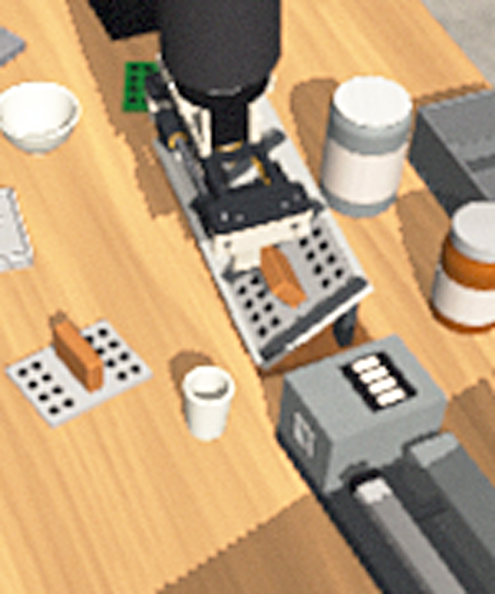

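Bay0 holds s2 square and flat, with its lower edge behind the kerb. For s1 I first check by the side camera that it hasn't been knocked.

```bash
cat > look2.py <<'E'
from meas import *
def go(d,tag):
    H=hsv(d); grey=((H[...,1]<70)&(H[...,2]>70)).astype(np.uint8); w=((H[...,1]>150)&(H[...,0]<14)).astype(np.uint8)
    for n,g,roi in (('s1',.044,(285,165,340,215)),('s3',.044,(310,275,375,330)),('sty',.024,(240,130,310,175))):
        try: print(tag,n,rect(d,grey|w,.006,roi),'wood',rect(d,w,g,roi))
        except Exception as e: print(n,e)
if __name__=='__main__':
    import cv2
    d0=load('side'); d0['image']=cv2.imread('pics/side0.png'); go(d0,'start'); go(cap('side'),'now')
E
python3 look2.py; python3 rot.py 13.5 0 13.5
```

```text
start s1 [419.2  96.7 111.9 100.7  13.8] wood [417.9  76.3  80.   30.4 -76.1]
start s3 [ 362.2 -284.7  110.6   89.4  -14. ] wood [ 358.2 -295.1   69.9   17.    74.3]
start sty [353.5 298.7 162.8 117.9  -6.4] wood [315.7 301.7  57.7  32.2  -9.4]
now s1 [419.1  96.7 112.2 101.   13.6] wood [417.9  76.3  80.3  30.4 -76.6]
now s3 [ 362.2 -284.8  110.5   89.4  -14. ] wood [ 358.2 -295.1   69.8   16.7   73.7]
now sty [353.7 298.7 163.1 117.9  -6.4] wood [315.7 301.7  57.7  32.2  -9.4]
[556.7  80.1 164.2] [-179.8   -5.3   -4.2] [ 0.2  0.2 -0.2] 69.8 [ 30.  11. -26.   4. -49.  53.]
rotvec [-0.59  5.27 17.7 ]
```

>>> step_arm --increments '[{"tx": -27,"ty": 2,"tz": 0,"ax": -0.2,"ay": 1.8,"az": 5.9,"claw": 1},{"tx": -27,"ty": 2,"tz": 0,"ax": -0.2,"ay": 1.8,"az": 5.9,"claw": 1},{"tx": -27,"ty": 2,"tz": 0,"ax": -0.2,"ay": 1.7,"az": 5.9,"claw": 1},{"tx": -27,"ty": 2,"tz": 0,"ax": 0,"ay": 0,"az": 0,"claw": 1},{"tx": -27,"ty": 2,"tz": -20,"ax": 0,"ay": 0,"az": 0,"claw": 1},{"tx": 0,"ty": 0,"tz": -40,"ax": 0,"ay": 0,"az": 0,"claw": 1},{"tx": 0,"ty": 0,"tz": 0,"ax": 0,"ay": 0,"az": 0,"claw": 1},{"tx": 0,"ty": 0,"tz": 0,"ax": 0,"ay": 0,"az": 0,"claw": 1}]'

```text
time_s: 23.95
tcp_pos: [0.4216, 0.0893, 0.1006]
eef_rot: [179.7, 0.4, 13.5]
contact_force: [0.3, 0.1, 0.6]
gripper_width: 0.0875
```

```bash
python3 rot.py 13.5 0 13.5
```

```text
[421.6  89.3 100.6] [179.7   0.4  13.5] [0.3 0.1 0.6] 87.5 [ 38.   7. -40.   0. -44.  65.]
rotvec [ 0.37 -0.34  0.  ]
```

>>> step_arm --increments '[{"tx": 0.3,"ty": 0.7,"tz": -30,"ax": 0.37,"ay": -0.34,"az": 0,"claw": 1},{"tx": 0,"ty": 0,"tz": -24,"ax": 0,"ay": 0,"az": 0,"claw": 1},{"tx": 0,"ty": 0,"tz": -10.5,"ax": 0,"ay": 0,"az": 0,"claw": 1},{"tx": 0,"ty": 0,"tz": 0,"ax": 0,"ay": 0,"az": 0,"claw": 1},{"tx": 0,"ty": 0,"tz": 0,"ax": 0,"ay": 0,"az": 0,"claw": -1},{"tx": 0,"ty": 0,"tz": 0,"ax": 0,"ay": 0,"az": 0,"claw": -1},{"tx": 0,"ty": 0,"tz": 0,"ax": 0,"ay": 0,"az": 0,"claw": -1},{"tx": 0,"ty": 0,"tz": 0,"ax": 0,"ay": 0,"az": 0,"claw": -1}]'

```text
time_s: 24.75
tcp_pos: [0.4222, 0.0905, 0.0366]
eef_rot: [-179.9, -0.2, 13.5]
contact_force: [-0.6, -0.4, 0.5]
gripper_width: 0.061
```

>>> step_arm --increments '[{"tx": 0,"ty": 0,"tz": 20,"ax": 0,"ay": 0,"az": 0,"claw": -1},{"tx": -5,"ty": 2,"tz": 10,"ax": 0,"ay": 0,"az": -6,"claw": -1},{"tx": -5,"ty": 2,"tz": 0,"ax": 0,"ay": 0,"az": -6,"claw": -1},{"tx": -4,"ty": 2,"tz": 0,"ax": 0,"ay": 0,"az": -5.8,"claw": -1},{"tx": 0,"ty": 0,"tz": -20,"ax": 0,"ay": 0,"az": 0,"claw": -1},{"tx": 0,"ty": 0,"tz": 0,"ax": 0,"ay": 0,"az": 0,"claw": -1},{"tx": 0,"ty": 0,"tz": 0,"ax": 0,"ay": 0,"az": 0,"claw": -1}]'

```text
time_s: 25.45
tcp_pos: [0.4074, 0.0959, 0.0459]
eef_rot: [-180.0, -0.0, -4.3]
contact_force: [-0.4, 0.3, -3.5]
gripper_width: 0.0597
```

```bash
python3 rot.py -4.3 0 -4.3
```

```text
[407.4  95.9  45.9] [-180.    -0.    -4.3] [-0.4  0.3 -3.5] 59.7 [ 41.  11. -45.   0. -34.  45.]
rotvec [-0.01  0.04  0.  ]
```

>>> step_arm --increments '[{"tx": 0,"ty": 0,"tz": -7,"ax": 0,"ay": 0,"az": 0,"claw": -1},{"tx": 0,"ty": 0,"tz": -2.5,"ax": 0,"ay": 0,"az": 0,"claw": -1},{"tx": 0,"ty": 0,"tz": -0.7,"ax": 0,"ay": 0,"az": 0,"claw": -1},{"tx": 0,"ty": 0,"tz": 0,"ax": 0,"ay": 0,"az": 0,"claw": 0.65},{"tx": 0,"ty": 0,"tz": 0,"ax": 0,"ay": 0,"az": 0,"claw": 0.65},{"tx": 0,"ty": 0,"tz": 0,"ax": 0.53,"ay": 7,"az": 0,"claw": 0.65},{"tx": 0,"ty": 0,"tz": 0,"ax": 0.53,"ay": 7,"az": 0,"claw": 0.65},{"tx": 0,"ty": 0,"tz": 0,"ax": 0.53,"ay": 7,"az": 0,"claw": 0.65},{"tx": 0,"ty": 0,"tz": 0,"ax": 0.53,"ay": 7,"az": 0,"claw": 0.65},{"tx": 0,"ty": 0,"tz": 0,"ax": 0.53,"ay": 7,"az": 0,"claw": 0.65},{"tx": 0,"ty": 0,"tz": 0,"ax": 0,"ay": 0,"az": 0,"claw": 0.65},{"tx": 0,"ty": 0,"tz": 0,"ax": 0,"ay": 0,"az": 0,"claw": 0.65}]'

```text
time_s: 26.65
tcp_pos: [0.4079, 0.0957, 0.0344]
eef_rot: [180.0, 35.0, -4.5]
contact_force: [-1.2, 0.2, 1.1]
gripper_width: 0.0722
```

```bash
python3 rot.py -4.3 -35 -4.3
```

```text
[407.9  95.7  34.4] [180.   35.   -4.5] [-1.2  0.2  1.1] 72.2 [ 25.  32. -16. -17. -74.  70.]
rotvec [ 0.   -0.03  0.15]
```

>>> step_arm --increments '[{"tx": 0,"ty": 0,"tz": 0,"ax": 0,"ay": 0,"az": 0.15,"claw": -1},{"tx": 0,"ty": 0,"tz": 0,"ax": 0,"ay": 0,"az": 0,"claw": -1},{"tx": 0,"ty": 0,"tz": 0,"ax": 0,"ay": 0,"az": 0,"claw": -1},{"tx": 0,"ty": 0,"tz": 15,"ax": 0,"ay": 0,"az": 0,"claw": -1},{"tx": 0,"ty": 0,"tz": 48,"ax": 0,"ay": 0,"az": 0,"claw": -1},{"tx": 0,"ty": 0,"tz": 48,"ax": 0,"ay": 0,"az": 0,"claw": -1},{"tx": 22,"ty": 11,"tz": 0,"ax": 0,"ay": 0,"az": 0,"claw": -1},{"tx": 22,"ty": 11,"tz": 0,"ax": 0,"ay": 0,"az": 0,"claw": -1},{"tx": 22,"ty": 11,"tz": 0,"ax": 0,"ay": 0,"az": 0,"claw": -1}]'

```text
time_s: 27.55
tcp_pos: [0.4746, 0.1298, 0.1489]
eef_rot: [-179.8, 34.8, -4.1]
contact_force: [0.6, -0.1, -3.3]
gripper_width: 0.0594
```

>>> step_arm --increments '[{"tx": 22,"ty": 11,"tz": 0,"ax": -0.6,"ay": -8,"az": 0,"claw": -1},{"tx": 22,"ty": 11,"tz": 0,"ax": -0.6,"ay": -8,"az": 0,"claw": -1},{"tx": 22,"ty": 11,"tz": 0,"ax": -0.6,"ay": -8,"az": 0,"claw": -1},{"tx": 22,"ty": 11,"tz": 0,"ax": -0.6,"ay": -8,"az": 0,"claw": -1},{"tx": 21,"ty": 10,"tz": 0,"ax": -0.6,"ay": -7.9,"az": 0,"claw": -1},{"tx": 0,"ty": 0,"tz": 0,"ax": 0,"ay": 0,"az": 0,"claw": -1},{"tx": 0,"ty": 0,"tz": 0,"ax": 0,"ay": 0,"az": 0,"claw": -1}]'

```text
time_s: 28.25
tcp_pos: [0.5811, 0.183, 0.1477]
eef_rot: [180.0, -4.9, -4.1]
contact_force: [0.8, -1.4, -2.1]
gripper_width: 0.06
```

```bash
python3 rot.py -4.3 5 -4.3
```

```text
[581.1 183.  147.7] [180.   -4.9  -4.1] [ 0.8 -1.4 -2.1] 60.0 [ 38.  17. -21.   4. -49.  45.]
rotvec [ 0.01 -0.13 -0.16]
```

>>> step_arm --increments '[{"tx": 1.8,"ty": 0,"tz": -22,"ax": 0,"ay": -0.13,"az": -0.16,"claw": -1},{"tx": 5.7,"ty": -0.5,"tz": -7,"ax": 0,"ay": 0,"az": 0,"claw": -1},{"tx": 5.7,"ty": -0.5,"tz": -7,"ax": 0,"ay": 0,"az": 0,"claw": -1},{"tx": 5.7,"ty": -0.5,"tz": -7,"ax": 0,"ay": 0,"az": 0,"claw": -1},{"tx": 5.9,"ty": -0.4,"tz": -6.6,"ax": 0,"ay": 0,"az": 0,"claw": -1},{"tx": 0,"ty": 0,"tz": 0,"ax": 0,"ay": 0,"az": 0,"claw": -1},{"tx": 0,"ty": 0,"tz": 0,"ax": 0,"ay": 0,"az": 0,"claw": -1}]'

```text
time_s: 28.95
tcp_pos: [0.6077, 0.181, 0.0969]
eef_rot: [180.0, -5.1, -4.4]
contact_force: [0.3, -1.0, -2.5]
gripper_width: 0.0595
```

>>> step_arm --increments '[{"tx": 2.6,"ty": -0.2,"tz": -3,"ax": 0,"ay": 0,"az": 0,"claw": -1},{"tx": 2.6,"ty": -0.2,"tz": -3,"ax": 0,"ay": 0,"az": 0,"claw": -1},{"tx": 1.9,"ty": -0.1,"tz": -2.3,"ax": 0,"ay": 0,"az": 0,"claw": -1},{"tx": 1.3,"ty": -0.1,"tz": -1.5,"ax": 0,"ay": 0,"az": 0,"claw": -1},{"tx": 0.7,"ty": 0,"tz": -0.8,"ax": 0,"ay": 0,"az": 0,"claw": -1},{"tx": 0,"ty": 0,"tz": 0,"ax": 0,"ay": 0,"az": 0,"claw": -1},{"tx": 0,"ty": 0,"tz": 0,"ax": 0,"ay": 0,"az": 0,"claw": -1}]'

```text
time_s: 29.65
tcp_pos: [0.6148, 0.1808, 0.089]
eef_rot: [-180.0, -5.1, -4.3]
contact_force: [-21.8, 1.0, 24.4]
gripper_width: 0.0595
```

>>> step_arm --increments '[{"tx": -1.4,"ty": 0,"tz": 1,"ax": 0,"ay": 0,"az": 0,"claw": -1},{"tx": -1.5,"ty": 0.1,"tz": -1.3,"ax": 0,"ay": 0,"az": 0,"claw": -1},{"tx": -1.5,"ty": 0.1,"tz": -1.3,"ax": 0,"ay": 0,"az": 0,"claw": -1},{"tx": -1.5,"ty": 0.1,"tz": -1.3,"ax": 0,"ay": 0,"az": 0,"claw": -1},{"tx": -0.8,"ty": 0.1,"tz": -0.6,"ax": 0,"ay": 0,"az": 0,"claw": -1},{"tx": 0,"ty": 0,"tz": 0,"ax": 0,"ay": 0,"az": 0,"claw": -1},{"tx": 0,"ty": 0,"tz": 0,"ax": 0,"ay": 0,"az": 0,"claw": -1}]'

```text
time_s: 30.35
tcp_pos: [0.6121, 0.182, 0.0868]
eef_rot: [-179.9, -5.4, -4.3]
contact_force: [-6.1, -1.7, 21.1]
gripper_width: 0.0595
```

>>> step_arm --increments '[{"tx": -1.3,"ty": 0.1,"tz": -1,"ax": 0,"ay": 0,"az": 0,"claw": -1},{"tx": -1.3,"ty": 0.1,"tz": -1,"ax": 0,"ay": 0,"az": 0,"claw": -1},{"tx": 0,"ty": 0,"tz": 0,"ax": 0,"ay": 0,"az": 0,"claw": -1},{"tx": 0,"ty": 0,"tz": 0,"ax": 0,"ay": 0,"az": 0,"claw": -1}]'

```text
time_s: 30.75
tcp_pos: [0.6099, 0.1825, 0.0849]
eef_rot: [-179.8, -5.5, -4.3]
contact_force: [-4.1, -0.6, 21.1]
gripper_width: 0.0597
```

>>> step_arm --increments '[{"tx": 0,"ty": 0,"tz": 0,"ax": 0,"ay": 0,"az": 0,"claw": 0.6},{"tx": 0,"ty": 0,"tz": 0,"ax": 0,"ay": 0,"az": 0,"claw": 0.6},{"tx": 0,"ty": 0,"tz": 0,"ax": 0,"ay": 0,"az": 0,"claw": 0.6},{"tx": -5,"ty": 0,"tz": 12,"ax": 0,"ay": 0,"az": 0,"claw": 0.6},{"tx": -10,"ty": 0,"tz": 30,"ax": 0,"ay": 0,"az": 0,"claw": 0.6},{"tx": -30,"ty": -10,"tz": 38,"ax": 0,"ay": 0,"az": 0,"claw": 0.6},{"tx": -36,"ty": -32,"tz": 0,"ax": 0,"ay": 0,"az": 0,"claw": 0.8},{"tx": -36,"ty": -32,"tz": 0,"ax": 0,"ay": 0,"az": 0,"claw": 0.8},{"tx": -36,"ty": -32,"tz": 0,"ax": 0,"ay": 0,"az": 0,"claw": 0.8}]'

```text
time_s: 31.65
tcp_pos: [0.4528, 0.0743, 0.1616]
eef_rot: [-180.0, -5.2, -4.3]
contact_force: [0.2, 0.1, 0.4]
gripper_width: 0.0783
```

```bash
cat > rack.py <<'E'
from meas import *
# plate plane fit + screen outline on rack from side camera
import sys
a=np.radians(-4.3); Z=np.array([[np.cos(a),-np.sin(a),0],[np.sin(a),np.cos(a),0],[0,0,1]])
O=Z@np.array([626.5,226.1,0]); 
S=np.array([[np.cos(np.radians(40)),0,np.sin(np.radians(40))],[0,1,0],[-np.sin(np.radians(40)),0,np.cos(np.radians(40))]])
for n in sys.argv[1:]:
    d=cap(n); W=cloud(d)*1000; L=(W-O)@Z; H=hsv(d)
    for i,y in enumerate((-102,0,102)):
        P=(L-np.array([-8,y,57]))@S.T   # up-slope, across, normal
        m=(abs(P[...,1])<38)&(abs(P[...,0])<52)&(P[...,2]>-8)&(P[...,2]<18)
        q=P[m]
        if len(q)<80: print(n,i,'few',len(q)); continue
        A=np.c_[q[:,:2],np.ones(len(q))]; k=np.ones(len(q),bool)
        for _ in range(5): c=np.linalg.lstsq(A[k],q[k,2],rcond=None)[0]; k=abs(q[:,2]-A@c)<5
        g=P[(abs(P[...,1])<46)&(abs(P[...,0])<40)&(P[...,2]>30)&(P[...,2]<56)]
        print(n,i,'tilt deg up/across',np.degrees(c[:2]).round(1),'height',c[2].round(1),'grip n',len(g),'centre',np.nanmean(g[:,:2],0).round(1) if len(g) else '', np.percentile(g[:,1],[3,97]).round(0) if len(g) else '')
E
python3 rack.py top side; python3 look2.py; python3 rot.py -14.2 -35 -14.2
```

```text
top 0 tilt deg up/across [ 2.2 -0.7] height 4.5 grip n 0 centre  
top 1 tilt deg up/across [-0.2  0. ] height 5.9 grip n 127 centre [3.3 4.6] [-22.  29.]
top 2 tilt deg up/across [0.5 0.3] height -0.2 grip n 0 centre  
side 0 tilt deg up/across [0. 0.] height 5.6 grip n 118 centre [ 1.5 -6.6] [-32.  25.]
side 1 tilt deg up/across [-0.1 -0. ] height 6.0 grip n 109 centre [ 1.1 -6.1] [-32.  26.]
side 2 tilt deg up/across [-0.4 -0.3] height 0.0 grip n 0 centre  
start s1 [419.2  96.7 111.9 100.7  13.8] wood [417.9  76.3  80.   30.4 -76.1]
start s3 [ 362.2 -284.7  110.6   89.4  -14. ] wood [ 358.2 -295.1   69.9   17.    74.3]
start sty [353.5 298.7 162.8 117.9  -6.4] wood [315.7 301.7  57.7  32.2  -9.4]
s1 max() iterable argument is empty
now s3 [ 362.2 -284.9  110.5   89.1  -14. ] wood [ 357.9 -295.1   69.9   16.7   75.9]
now sty [353.7 298.7 163.1 117.9  -6.4] wood [315.9 302.1  58.2  32.9  -8.8]
[452.2  73.6 162. ] [-179.9   -5.2   -4.4] [1.6 1.1 0.4] 79.1 [ 37.   1. -38.   5. -47.  46.]
rotvec [ 6.43 39.72 -9.36]
```

Both placed screens measure 0° off the slope with plate tops at 6 mm, and s3 hasn't moved. I go to s3 with the inward tilt.

>>> step_arm --increments '[{"tx": -3,"ty": -45,"tz": 0,"ax": 0,"ay": 0,"az": -1.2,"claw": 1},{"tx": -3,"ty": -45,"tz": 0,"ax": 0,"ay": 0,"az": -1.2,"claw": 1},{"tx": -3,"ty": -45,"tz": 0,"ax": 0.8,"ay": 5,"az": -1.2,"claw": 1},{"tx": -8,"ty": -45,"tz": 0,"ax": 0.8,"ay": 5,"az": -1.2,"claw": 1},{"tx": -14,"ty": -45,"tz": 0,"ax": 0.8,"ay": 5,"az": -1.2,"claw": 1},{"tx": -18,"ty": -45,"tz": 0,"ax": 0.8,"ay": 5,"az": -1.2,"claw": 1},{"tx": -20,"ty": -45,"tz": 0,"ax": 0.8,"ay": 5,"az": -1.2,"claw": 1},{"tx": -20,"ty": -44,"tz": 0,"ax": 0.8,"ay": 5,"az": -1,"claw": 1},{"tx": 0,"ty": 0,"tz": -20,"ax": 0.8,"ay": 5,"az": 0,"claw": 1},{"tx": 0,"ty": 0,"tz": -20,"ax": 0.8,"ay": 4.7,"az": 0,"claw": 1},{"tx": 0,"ty": 0,"tz": 0,"ax": 0,"ay": 0,"az": 0,"claw": 1},{"tx": 0,"ty": 0,"tz": 0,"ax": 0,"ay": 0,"az": 0,"claw": 1}]'

```text
time_s: 33.0
tcp_pos: [0.3658, -0.2838, 0.1203]
eef_rot: [178.3, 35.1, -14.5]
contact_force: [0.1, -0.1, -0.3]
gripper_width: 0.0872
```

```bash
python3 rot.py -14.2 -35 -14.2
```

```text
[ 365.8 -283.8  120.3] [178.3  35.1 -14.5] [ 0.1 -0.1 -0.3] 87.2 [-13.  28. -15.   1. -82.  88.]
rotvec [ 1.36 -0.42 -0.65]
```

>>> step_arm --increments '[{"tx": -3.8,"ty": -1.9,"tz": -30,"ax": 1.36,"ay": -0.42,"az": -0.65,"claw": 1},{"tx": 0,"ty": 0,"tz": -30,"ax": 0,"ay": 0,"az": 0,"claw": 1},{"tx": 0,"ty": 0,"tz": -15,"ax": 0,"ay": 0,"az": 0,"claw": 1},{"tx": 0,"ty": 0,"tz": -9,"ax": 0,"ay": 0,"az": 0,"claw": 1},{"tx": 0,"ty": 0,"tz": 0,"ax": 0,"ay": 0,"az": 0,"claw": 1},{"tx": 0,"ty": 0,"tz": 0,"ax": 0,"ay": 0,"az": 0,"claw": 1}]'

```text
time_s: 33.6
tcp_pos: [0.3624, -0.2858, 0.0382]
eef_rot: [180.0, 34.8, -14.2]
contact_force: [0.3, -1.4, 0.3]
gripper_width: 0.0876
```

```bash
python3 rot.py -14.2 -35 -14.2
```

```text
[ 362.4 -285.8   38.2] [180.   34.8 -14.2] [ 0.3 -1.4  0.3] 87.6 [-14.  34. -17.  -0. -73.  90.]
rotvec [ 0.05  0.17 -0.02]
```

>>> step_arm --increments '[{"tx": 0,"ty": 0,"tz": -3,"ax": 0,"ay": 0.2,"az": 0,"claw": 1},{"tx": 0,"ty": 0,"tz": 0,"ax": 0,"ay": 0,"az": 0,"claw": -1},{"tx": 0,"ty": 0,"tz": 0,"ax": 0,"ay": 0,"az": 0,"claw": -1},{"tx": 0,"ty": 0,"tz": 0,"ax": 0,"ay": 0,"az": 0,"claw": -1},{"tx": 0,"ty": 0,"tz": 0,"ax": 0,"ay": 0,"az": 0,"claw": -1}]'

```text
time_s: 34.1
tcp_pos: [0.3616, -0.2857, 0.0341]
eef_rot: [180.0, 35.1, -14.3]
contact_force: [-0.5, -3.1, 1.6]
gripper_width: 0.0612
```

>>> step_arm --increments '[{"tx": 0,"ty": 0,"tz": 15,"ax": 0,"ay": 0,"az": 0,"claw": -1},{"tx": 0,"ty": 0,"tz": 45,"ax": 0,"ay": 0,"az": 0,"claw": -1},{"tx": 0,"ty": 0,"tz": 45,"ax": 0,"ay": 0,"az": 0,"claw": -1},{"tx": 10,"ty": 30,"tz": 30,"ax": 0,"ay": 0,"az": 0,"claw": -1},{"tx": 16,"ty": 44,"tz": 0,"ax": 0,"ay": 0,"az": 3.3,"claw": -1},{"tx": 16,"ty": 44,"tz": 0,"ax": 0,"ay": 0,"az": 3.3,"claw": -1},{"tx": 16,"ty": 44,"tz": 0,"ax": 0,"ay": 0,"az": 3.3,"claw": -1},{"tx": 16,"ty": 44,"tz": 0,"ax": 0,"ay": 0,"az": 0,"claw": -1},{"tx": 16,"ty": 44,"tz": 0,"ax": 0,"ay": 0,"az": 0,"claw": -1},{"tx": 16,"ty": 44,"tz": 0,"ax": 0,"ay": 0,"az": 0,"claw": -1}]'

```text
time_s: 35.1
tcp_pos: [0.4679, 0.0104, 0.1701]
eef_rot: [180.0, 35.1, -4.3]
contact_force: [1.0, 0.3, -2.2]
gripper_width: 0.0596
```

```bash
python3 rot.py -4.3 5 -4.3
```

```text
[467.9  10.4 170.1] [180.   35.1  -4.3] [ 1.   0.3 -2.2] 59.6 [ 16.  27.  -5. -11. -92.  73.]
rotvec [ -2.99 -39.97  -0.  ]
```

>>> step_arm --increments '[{"tx": 17.5,"ty": 39,"tz": 0,"ax": 0,"ay": 0,"az": 0,"claw": -1},{"tx": 17.5,"ty": 39,"tz": 0,"ax": 0,"ay": 0,"az": 0,"claw": -1},{"tx": 17.5,"ty": 39,"tz": 0,"ax": -0.6,"ay": -8,"az": 0,"claw": -1},{"tx": 17.5,"ty": 39,"tz": 0,"ax": -0.6,"ay": -8,"az": 0,"claw": -1},{"tx": 17.5,"ty": 39,"tz": 0,"ax": -0.6,"ay": -8,"az": 0,"claw": -1},{"tx": 17.5,"ty": 39,"tz": 0,"ax": -0.6,"ay": -8,"az": 0,"claw": -1},{"tx": 17,"ty": 39,"tz": 0,"ax": -0.6,"ay": -8,"az": 0,"claw": -1},{"tx": 0,"ty": 0,"tz": -20,"ax": 0,"ay": 0,"az": 0,"claw": -1},{"tx": 0,"ty": 0,"tz": 0,"ax": 0,"ay": 0,"az": 0,"claw": -1},{"tx": 0,"ty": 0,"tz": 0,"ax": 0,"ay": 0,"az": 0,"claw": -1}]'

```text
time_s: 36.1
tcp_pos: [0.589, 0.2807, 0.1493]
eef_rot: [179.9, -4.9, -4.3]
contact_force: [0.4, -0.2, -2.2]
gripper_width: 0.0594
```

```bash
python3 rot.py -4.3 5 -4.3
```

```text
[589.  280.7 149.3] [179.9  -4.9  -4.3] [ 0.4 -0.2 -2.2] 59.4 [ 45.  20. -15.   5. -52.  38.]
rotvec [ 0.07 -0.11  0.05]
```

>>> step_arm --increments '[{"tx": 1.6,"ty": 2,"tz": -23,"ax": 0,"ay": -0.1,"az": 0,"claw": -1},{"tx": 5.7,"ty": 0,"tz": -7,"ax": 0,"ay": 0,"az": 0,"claw": -1},{"tx": 5.7,"ty": 0,"tz": -7,"ax": 0,"ay": 0,"az": 0,"claw": -1},{"tx": 5.7,"ty": 0,"tz": -7,"ax": 0,"ay": 0,"az": 0,"claw": -1},{"tx": 5.9,"ty": 0,"tz": -7.3,"ax": 0,"ay": 0,"az": 0,"claw": -1},{"tx": 0,"ty": 0,"tz": 0,"ax": 0,"ay": 0,"az": 0,"claw": -1},{"tx": 0,"ty": 0,"tz": 0,"ax": 0,"ay": 0,"az": 0,"claw": -1}]'

```text
time_s: 36.8
tcp_pos: [0.6144, 0.2831, 0.0975]
eef_rot: [180.0, -5.1, -4.4]
contact_force: [0.4, -0.4, -1.7]
gripper_width: 0.0597
```

>>> step_arm --increments '[{"tx": 2.6,"ty": -0.2,"tz": -3,"ax": 0,"ay": 0,"az": 0,"claw": -1},{"tx": 2.6,"ty": -0.2,"tz": -3,"ax": 0,"ay": 0,"az": 0,"claw": -1},{"tx": 1.9,"ty": -0.1,"tz": -2.3,"ax": 0,"ay": 0,"az": 0,"claw": -1},{"tx": 1.3,"ty": -0.1,"tz": -1.5,"ax": 0,"ay": 0,"az": 0,"claw": -1},{"tx": 0.3,"ty": 0,"tz": -0.4,"ax": 0,"ay": 0,"az": 0,"claw": -1},{"tx": 0,"ty": 0,"tz": 0,"ax": 0,"ay": 0,"az": 0,"claw": -1},{"tx": 0,"ty": 0,"tz": 0,"ax": 0,"ay": 0,"az": 0,"claw": -1}]'

```text
time_s: 37.5
tcp_pos: [0.6229, 0.2828, 0.0876]
eef_rot: [-180.0, -5.1, -4.3]
contact_force: [1.2, 0.0, -1.2]
gripper_width: 0.06
```

>>> step_arm --increments '[{"tx": 0.7,"ty": 0,"tz": -0.8,"ax": 0,"ay": 0,"az": 0,"claw": -1},{"tx": 0.7,"ty": 0,"tz": -0.8,"ax": 0,"ay": 0,"az": 0,"claw": -1},{"tx": 0,"ty": 0,"tz": 0,"ax": 0,"ay": 0,"az": 0,"claw": -1},{"tx": -1.5,"ty": 0.1,"tz": -1.3,"ax": 0,"ay": 0,"az": 0,"claw": -1},{"tx": -1.5,"ty": 0.1,"tz": -1.3,"ax": 0,"ay": 0,"az": 0,"claw": -1},{"tx": 0,"ty": 0,"tz": 0,"ax": 0,"ay": 0,"az": 0,"claw": -1}]'

```text
time_s: 38.1
tcp_pos: [0.6223, 0.2834, 0.0865]
eef_rot: [-179.9, -5.3, -4.3]
contact_force: [-4.5, -1.7, 14.7]
gripper_width: 0.0597
```

>>> step_arm --increments '[{"tx": -1.5,"ty": 0.1,"tz": -1.3,"ax": 0,"ay": 0,"az": 0,"claw": -1},{"tx": -1.5,"ty": 0.1,"tz": -1.3,"ax": 0,"ay": 0,"az": 0,"claw": -1},{"tx": -1.2,"ty": 0.1,"tz": -0.9,"ax": 0,"ay": 0,"az": 0,"claw": -1},{"tx": 0,"ty": 0,"tz": 0,"ax": 0,"ay": 0,"az": 0,"claw": -1},{"tx": 0,"ty": 0,"tz": 0,"ax": 0,"ay": 0,"az": 0,"claw": -1}]'

```text
time_s: 38.6
tcp_pos: [0.6185, 0.2846, 0.0832]
eef_rot: [-179.8, -5.3, -4.3]
contact_force: [-4.9, -0.1, 15.7]
gripper_width: 0.0596
```

>>> step_arm --increments '[{"tx": 0,"ty": 0,"tz": 0,"ax": 0,"ay": 0,"az": 0,"claw": 0.6},{"tx": 0,"ty": 0,"tz": 0,"ax": 0,"ay": 0,"az": 0,"claw": 0.6},{"tx": 0,"ty": 0,"tz": 0,"ax": 0,"ay": 0,"az": 0,"claw": 0.6},{"tx": -5,"ty": 0,"tz": 12,"ax": 0,"ay": 0,"az": 0,"claw": 0.6},{"tx": -10,"ty": 0,"tz": 30,"ax": 0,"ay": 0,"az": 0,"claw": 0.6},{"tx": -30,"ty": 0,"tz": 38,"ax": 0,"ay": 0,"az": 0,"claw": 0.3},{"tx": -30,"ty": -30,"tz": 20,"ax": 0.4,"ay": 5,"az": 0,"claw": -0.3},{"tx": -30,"ty": -30,"tz": 20,"ax": 0,"ay": 0,"az": 0,"claw": -0.3},{"tx": -20,"ty": -35,"tz": 20,"ax": 0,"ay": 0,"az": 0,"claw": -0.3},{"tx": -20,"ty": -35,"tz": 0,"ax": 0,"ay": 0,"az": 0,"claw": -0.3}]'

```text
time_s: 39.6
tcp_pos: [0.4722, 0.1529, 0.2233]
eef_rot: [-179.8, -0.3, -4.3]
contact_force: [0.3, -0.8, 0.1]
gripper_width: 0.0356
```

```bash
python3 rack.py top side; python3 rot.py -10.4 0 -10.4
python3 - <<'E'
from meas import *
import look2
d=cap('top'); H=hsv(d)
for t in (90,110,130): 
    m=((H[...,1]>t)&(H[...,2]>60)).astype(np.uint8); print(t,rect(d,m,.024,(201,200,228,241)))
look2.go(cap('side'),'now')
a=cv2.resize(d['image'][180:252,185:250],None,fx=8,fy=8,interpolation=cv2.INTER_CUBIC); cv2.imwrite('pics/p6.png',a)
E
```

```text
top 0 tilt deg up/across [ 0.2 -1.2] height 5.5 grip n 151 centre [ 2.8 -7.9] [-37.  21.]
top 1 few 21
top 2 few 0
side 0 tilt deg up/across [-0.3 -0.3] height 5.5 grip n 122 centre [  1.5 -13.9] [-40.  17.]
side 1 tilt deg up/across [-0.4 -0.2] height 5.9 grip n 112 centre [ 1.3 -6.2] [-33.  26.]
side 2 tilt deg up/across [0.3 0.4] height 5.9 grip n 97 centre [ 0.8 -5.5] [-30.  25.]
[469.6 150.2 221.6] [-1.799e+02 -1.000e-01 -4.400e+00] [ 1.   0.1 -0.2] 31.8 [ 41.   4. -24.  -0. -62.  45.]
rotvec [-0.11  0.14 -5.97]
90 [342.8 304.4  27.8   8.3  44.7]
110 [342.8 304.4  27.8   8.3  44.7]
130 [343.6 305.2  25.7   8.3  44.7]
s1 max() iterable argument is empty
s3 max() iterable argument is empty
now sty [353.5 298.7 162.8 117.9  -6.4] wood [315.8 302.2  58.   32.9  -8.8]
```

View pics/p6.png

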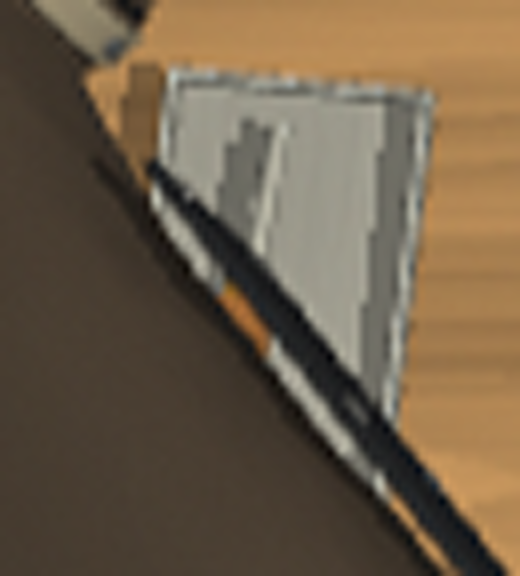

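Screen 2 is flat as well. Screen a in bay0 has been shifted about 7 mm sideways, most likely the announced knock; it is still flat and within tolerance, and I'll check it again later. The stylus is unchanged according to the side view, with its handle at about (323,310) and yaw −10.4°. The tray wall is close to the handle, so I'll first grip high and drag it to the middle of the tray.

>>> step_arm --increments '[{"tx": -29,"ty": 31.5,"tz": 0,"ax": 0,"ay": 0,"az": -3,"claw": -0.3},{"tx": -29,"ty": 31.5,"tz": 0,"ax": 0,"ay": 0,"az": -3,"claw": -0.3},{"tx": -29,"ty": 31.5,"tz": 0,"ax": 0,"ay": 0,"az": 0,"claw": -0.3},{"tx": -29,"ty": 31.5,"tz": -40,"ax": 0,"ay": 0,"az": 0,"claw": -0.3},{"tx": -30,"ty": 32,"tz": -40,"ax": 0,"ay": 0,"az": 0,"claw": -0.3},{"tx": 0,"ty": 0,"tz": -50,"ax": 0,"ay": 0,"az": 0,"claw": -0.3},{"tx": 0,"ty": 0,"tz": -20,"ax": 0,"ay": 0,"az": 0,"claw": -0.3},{"tx": 0,"ty": 0,"tz": 0,"ax": 0,"ay": 0,"az": 0,"claw": -0.3},{"tx": 0,"ty": 0,"tz": 0,"ax": 0,"ay": 0,"az": 0,"claw": -0.3}]'

```text
time_s: 40.7
tcp_pos: [0.3354, 0.3025, 0.0823]
eef_rot: [180.0, -0.1, -10.3]
contact_force: [-0.6, 0.3, 0.2]
gripper_width: 0.0308
```

```bash
python3 rot.py -10.4 0 -10.4
python3 - <<'E'
from meas import *
d=cap('side'); a=cv2.resize(d['image'][110:190,220:330],None,fx=6,fy=6,interpolation=cv2.INTER_CUBIC); cv2.imwrite('pics/p7.png',a)
E
```

```text
[335.4 302.5  82.3] [ 1.80e+02 -1.00e-01 -1.03e+01] [-0.6  0.3  0.2] 30.8 [ 67.  10. -39.   0. -41.  12.]
rotvec [ 0.04  0.08 -0.11]
```

View pics/p7.png

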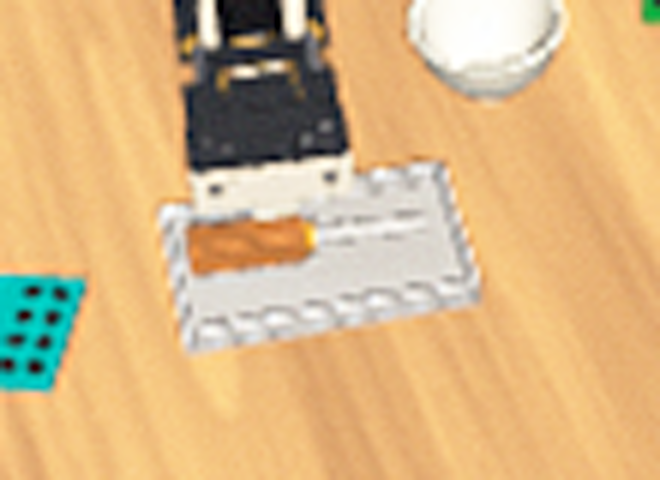

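The stylus is in the tray with its handle at crop (250,248), and the gripper is above it. I shift, lower to 37 mm, grip the top of the handle and slide.

>>> step_arm --increments '[{"tx": -12.4,"ty": 7.5,"tz": -10,"ax": 0,"ay": 0.1,"az": -0.1,"claw": -0.3},{"tx": 0,"ty": 0,"tz": -20,"ax": 0,"ay": 0,"az": 0,"claw": -0.3},{"tx": 0,"ty": 0,"tz": -10,"ax": 0,"ay": 0,"az": 0,"claw": -0.3},{"tx": 0,"ty": 0,"tz": -4,"ax": 0,"ay": 0,"az": 0,"claw": -0.3},{"tx": 0,"ty": 0,"tz": 0,"ax": 0,"ay": 0,"az": 0,"claw": -0.3},{"tx": 0,"ty": 0,"tz": 0,"ax": 0,"ay": 0,"az": 0,"claw": -0.3}]' --newtons 20

```text
time_s: 41.35
tcp_pos: [0.3231, 0.3095, 0.0387]
eef_rot: [-179.9, 0.0, -10.5]
contact_force: [0.8, 0.7, -1.1]
gripper_width: 0.0306
```

>>> step_arm --increments '[{"tx": 0,"ty": 0,"tz": -1.8,"ax": 0,"ay": 0,"az": 0,"claw": -0.3},{"tx": 0,"ty": 0,"tz": 0,"ax": 0,"ay": 0,"az": 0,"claw": -1},{"tx": 0,"ty": 0,"tz": 0,"ax": 0,"ay": 0,"az": 0,"claw": -1},{"tx": 0,"ty": 0,"tz": 0,"ax": 0,"ay": 0,"az": 0,"claw": -1},{"tx": 0,"ty": 0,"tz": 0,"ax": 0,"ay": 0,"az": 0,"claw": -1}]'

```text
time_s: 41.85
tcp_pos: [0.3228, 0.3093, 0.0364]
eef_rot: [-180.0, 0.0, -10.4]
contact_force: [-0.6, -0.8, 3.3]
gripper_width: 0.0195
```

>>> step_arm --increments '[{"tx": 1,"ty": -4,"tz": 0.5,"ax": 0,"ay": 0,"az": 1,"claw": -1},{"tx": 1,"ty": -4,"tz": 0,"ax": 0,"ay": 0,"az": 1,"claw": -1},{"tx": 1,"ty": -4,"tz": 0,"ax": 0,"ay": 0,"az": 1,"claw": -1},{"tx": 0,"ty": 0,"tz": 0,"ax": 0,"ay": 0,"az": 0,"claw": -1},{"tx": 0,"ty": 0,"tz": 0,"ax": 0,"ay": 0,"az": 0,"claw": -0.35},{"tx": 0,"ty": 0,"tz": 0,"ax": 0,"ay": 0,"az": 0,"claw": -0.35},{"tx": 0,"ty": 0,"tz": 0,"ax": 0,"ay": 0,"az": 0,"claw": -0.35},{"tx": 0,"ty": 0,"tz": -5,"ax": 0,"ay": 0,"az": 0,"claw": -0.35},{"tx": 0,"ty": 0,"tz": -4,"ax": 0,"ay": 0,"az": 0,"claw": -0.35},{"tx": 0,"ty": 0,"tz": 0,"ax": 0,"ay": 0,"az": 0,"claw": -0.35},{"tx": 0,"ty": 0,"tz": 0,"ax": 0,"ay": 0,"az": 0,"claw": -0.35}]'

```text
time_s: 42.95
tcp_pos: [0.3256, 0.297, 0.0274]
eef_rot: [180.0, 0.0, -7.4]
contact_force: [0.5, -0.2, -0.3]
gripper_width: 0.0283
```

>>> step_arm --increments '[{"tx": 0,"ty": 0,"tz": 0,"ax": 0,"ay": 0,"az": 0,"claw": -1},{"tx": 0,"ty": 0,"tz": 0,"ax": 0,"ay": 0,"az": 0,"claw": -1},{"tx": 0,"ty": 0,"tz": 0,"ax": 0,"ay": 0,"az": 0,"claw": -1},{"tx": 0,"ty": 0,"tz": 10,"ax": 0,"ay": 0,"az": 0,"claw": -1},{"tx": 0,"ty": 0,"tz": 40,"ax": 0,"ay": 0,"az": 0,"claw": -1},{"tx": 0,"ty": 0,"tz": 45,"ax": 0,"ay": 0,"az": 0,"claw": -1},{"tx": 20,"ty": -30,"tz": 20,"ax": 0,"ay": 0,"az": 3.1,"claw": -1},{"tx": 15,"ty": -40,"tz": 0,"ax": 0,"ay": 0,"az": 3.1,"claw": -1},{"tx": 15,"ty": -40,"tz": 0,"ax": 0,"ay": 0,"az": 3.1,"claw": -1},{"tx": 15,"ty": -40,"tz": 0,"ax": 0,"ay": 0,"az": 3.1,"claw": -1},{"tx": 12,"ty": -40,"tz": 0,"ax": 0,"ay": 0,"az": 0,"claw": -1},{"tx": 10,"ty": -40,"tz": 0,"ax": 0,"ay": 0,"az": 0,"claw": -1}]' --newtons 50

```text
time_s: 44.15
tcp_pos: [0.413, 0.0656, 0.1437]
eef_rot: [-180.0, -0.0, 5.0]
contact_force: [0.5, 0.6, -0.6]
gripper_width: 0.0196
```

>>> step_arm --increments '[{"tx": 10,"ty": -40,"tz": 0,"ax": 0,"ay": 0,"az": 0,"claw": -1},{"tx": 10,"ty": -40,"tz": 0,"ax": 0,"ay": 0,"az": 0,"claw": -1},{"tx": 0,"ty": -40,"tz": 0,"ax": 0,"ay": 0,"az": 0,"claw": -1},{"tx": 0,"ty": -40,"tz": -30,"ax": 0,"ay": 0,"az": 0,"claw": -1},{"tx": 0,"ty": 0,"tz": -20,"ax": 0,"ay": 0,"az": 0,"claw": -1},{"tx": 0,"ty": 0,"tz": 0,"ax": 0,"ay": 0,"az": 0,"claw": -1},{"tx": 0,"ty": 0,"tz": 0,"ax": 0,"ay": 0,"az": 0,"claw": -1}]'

```text
time_s: 44.85
tcp_pos: [0.4328, -0.0929, 0.0935]
eef_rot: [180.0, 0.0, 5.0]
contact_force: [0.1, 0.0, 0.0]
gripper_width: 0.0195
```

```bash
python3 rot.py 5 0 5
```

```text
[432.8 -92.9  93.5] [180.   0.   5.] [0.1 0.  0. ] 19.5 [ 14.   8. -39.   0. -43.  81.]
rotvec [ 0.01 -0.04  0.03]
```

>>> step_arm --increments '[{"tx": 4,"ty": 0.3,"tz": -15,"ax": 0,"ay": 0,"az": 0,"claw": -1},{"tx": 0,"ty": 0,"tz": -9.5,"ax": 0,"ay": 0,"az": 0,"claw": -1},{"tx": 0,"ty": 0,"tz": 0,"ax": 0,"ay": 0,"az": 0,"claw": -1},{"tx": 0,"ty": 0,"tz": 0,"ax": 0,"ay": 0,"az": 0,"claw": -1},{"tx": 0,"ty": 0,"tz": 0,"ax": 0,"ay": 0,"az": 0,"claw": -1}]'

```text
time_s: 45.35
tcp_pos: [0.4371, -0.0922, 0.0689]
eef_rot: [-180.0, -0.0, 5.0]
contact_force: [1.6, -0.6, -0.6]
gripper_width: 0.0195
```

```bash
python3 rot.py 5 0 5
python3 - <<'E'
from meas import *
s=r.get_state()['tcp_pos']
d=cap('side'); x0,y0,f=345,165,8; a=cv2.resize(d['image'][y0:y0+70,x0:x0+90],None,fx=f,fy=f,interpolation=cv2.INTER_CUBIC)
def mk(X,c):
    u,v=proj(d,X); print(round(u,1),round(v,1)); cv2.circle(a,(int((u-x0+.5)*f),int((v-y0+.5)*f)),4,c,1)
M=np.array([.5622,-.0818,.055]); e=np.array([.9962,.0872,0]); n=np.array([-.0872,.9962,0]); z=np.array([0,0,1.])
for i in(-1,1):
    for j in(-1,1): mk(M+.01*i*n+.01*j*z,(0,0,255))
mk(s-z*.0134+.098*e,(0,255,0)); mk(M,(0,255,255))
cv2.imwrite('pics/p8.png',a)
E
```

```text
[437.1 -92.2  68.9] [-180.   -0.    5.] [ 1.6 -0.6 -0.6] 19.5 [ 14.  11. -40.  -0. -39.  82.]
rotvec [-0.01  0.02 -0.01]
383.2 215.8
383.9 211.4
379.6 210.7
380.3 206.3
373.0 214.2
381.7 211.1
```

View pics/p8.png

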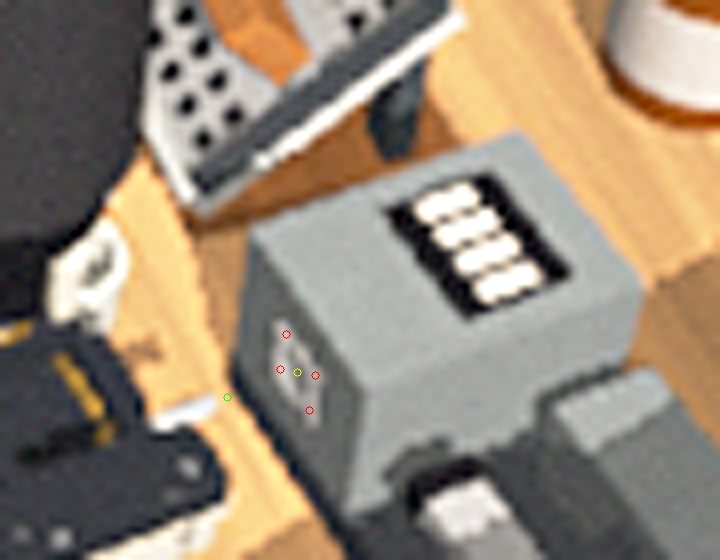

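The recess rim (crop px 275–325, 320–425) coincides with the predicted mouth at (298,370). The stylus tip is at (212,402), on the line to it and about 4 mm short of the prediction. I advance along the console +x.

>>> step_arm --increments '[{"tx": 8,"ty": 0.5,"tz": 0,"ax": 0,"ay": 0,"az": 0,"claw": -1},{"tx": 8,"ty": 0.5,"tz": 0,"ax": 0,"ay": 0,"az": 0,"claw": -1},{"tx": 6,"ty": 0.5,"tz": 0,"ax": 0,"ay": 0,"az": 0,"claw": -1},{"tx": 6,"ty": 0.5,"tz": 0,"ax": 0,"ay": 0,"az": 0,"claw": -1},{"tx": 4,"ty": 0.4,"tz": 0,"ax": 0,"ay": 0,"az": 0,"claw": -1},{"tx": 0,"ty": 0,"tz": 0,"ax": 0,"ay": 0,"az": 0,"claw": -1},{"tx": 0,"ty": 0,"tz": 0,"ax": 0,"ay": 0,"az": 0,"claw": -1}]'

```text
time_s: 46.1
tcp_pos: [0.4684, -0.0902, 0.068]
eef_rot: [-180.0, 0.1, 4.9]
contact_force: [-0.7, 0.8, -0.3]
gripper_width: 0.0194
```

>>> step_arm --increments '[{"tx": 1.5,"ty": 0.1,"tz": 0,"ax": 0,"ay": 0,"az": 0,"claw": -1},{"tx": 1.5,"ty": 0.1,"tz": 0,"ax": 0,"ay": 0,"az": 0,"claw": -1},{"tx": 1.5,"ty": 0.1,"tz": 0,"ax": 0,"ay": 0,"az": 0,"claw": -1},{"tx": 0,"ty": 0,"tz": 0,"ax": 0,"ay": 0,"az": 0,"claw": -1},{"tx": 0,"ty": 0,"tz": 0,"ax": 0,"ay": 0,"az": 0,"claw": -1}]'

```text
time_s: 46.6
tcp_pos: [0.4731, -0.0899, 0.0682]
eef_rot: [-180.0, 0.0, 5.0]
contact_force: [-0.3, 0.6, -0.4]
gripper_width: 0.0195
```

>>> step_arm --increments '[{"tx": 1.5,"ty": 0.1,"tz": 0,"ax": 0,"ay": 0,"az": 0,"claw": -1},{"tx": 1.5,"ty": 0.1,"tz": 0,"ax": 0,"ay": 0,"az": 0,"claw": -1},{"tx": 1.5,"ty": 0.1,"tz": 0,"ax": 0,"ay": 0,"az": 0,"claw": -1},{"tx": 1,"ty": 0.1,"tz": 0,"ax": 0,"ay": 0,"az": 0,"claw": -1},{"tx": 0,"ty": 0,"tz": 0,"ax": 0,"ay": 0,"az": 0,"claw": -1},{"tx": 0,"ty": 0,"tz": 0,"ax": 0,"ay": 0,"az": 0,"claw": -1}]'

```text
time_s: 47.2
tcp_pos: [0.4784, -0.0895, 0.0681]
eef_rot: [-180.0, 0.1, 5.0]
contact_force: [-1.2, -0.2, -0.1]
gripper_width: 0.0195
```

>>> step_arm --increments '[{"tx": 1,"ty": 0.1,"tz": 0,"ax": 0,"ay": 0,"az": 0,"claw": -1},{"tx": 1,"ty": 0.1,"tz": 0,"ax": 0,"ay": 0,"az": 0,"claw": -1},{"tx": 0,"ty": 0,"tz": 0,"ax": 0,"ay": 0,"az": 0,"claw": -1},{"tx": 0,"ty": 0,"tz": 0,"ax": 0,"ay": 0,"az": 0,"claw": -1}]'

```text
time_s: 47.6
tcp_pos: [0.4804, -0.0893, 0.0681]
eef_rot: [-180.0, 0.1, 5.0]
contact_force: [-2.5, -0.4, 0.2]
gripper_width: 0.0198
```

Spring contact has begun, so I continue to the hard stop.

>>> step_arm --increments '[{"tx": 1,"ty": 0.1,"tz": 0,"ax": 0,"ay": 0,"az": 0,"claw": -1},{"tx": 1,"ty": 0.1,"tz": 0,"ax": 0,"ay": 0,"az": 0,"claw": -1},{"tx": 0,"ty": 0,"tz": 0,"ax": 0,"ay": 0,"az": 0,"claw": -1},{"tx": 0,"ty": 0,"tz": 0,"ax": 0,"ay": 0,"az": 0,"claw": -1}]'

```text
time_s: 48.0
tcp_pos: [0.4824, -0.0891, 0.0681]
eef_rot: [-180.0, 0.1, 5.0]
contact_force: [-3.3, 0.2, -0.5]
gripper_width: 0.0194
```

>>> step_arm --increments '[{"tx": 1,"ty": 0.1,"tz": 0,"ax": 0,"ay": 0,"az": 0,"claw": -1},{"tx": 1,"ty": 0.1,"tz": 0,"ax": 0,"ay": 0,"az": 0,"claw": -1},{"tx": 0,"ty": 0,"tz": 0,"ax": 0,"ay": 0,"az": 0,"claw": -1},{"tx": 0,"ty": 0,"tz": 0,"ax": 0,"ay": 0,"az": 0,"claw": -1}]'

```text
time_s: 48.4
tcp_pos: [0.4832, -0.0891, 0.0678]
eef_rot: [-180.0, 0.2, 4.9]
contact_force: [-7.0, -0.4, 1.7]
gripper_width: 0.0197
```

The force rose to 7 N with the motion stalling, so the button is fully in. I withdraw straight and carry the stylus back.

>>> step_arm --increments '[{"tx": -5,"ty": -0.4,"tz": 0,"ax": 0,"ay": 0,"az": 0,"claw": -1},{"tx": -20,"ty": -1.7,"tz": 0,"ax": 0,"ay": 0,"az": 0,"claw": -1},{"tx": -25,"ty": -2.2,"tz": 0,"ax": 0,"ay": 0,"az": 0,"claw": -1},{"tx": -10,"ty": 0,"tz": 40,"ax": 0,"ay": 0,"az": 0,"claw": -1},{"tx": -3,"ty": 10,"tz": 40,"ax": 0,"ay": 0,"az": 0,"claw": -1},{"tx": 0,"ty": 40,"tz": 0,"ax": 0,"ay": 0,"az": 0,"claw": -1},{"tx": 0,"ty": 40,"tz": 0,"ax": 0,"ay": 0,"az": 0,"claw": -1},{"tx": 0,"ty": 40,"tz": 0,"ax": 0,"ay": 0,"az": 0,"claw": -1},{"tx": -8,"ty": 40,"tz": 0,"ax": 0,"ay": 0,"az": 0,"claw": -1},{"tx": -8,"ty": 40,"tz": 0,"ax": 0,"ay": 0,"az": 0,"claw": -1},{"tx": -12,"ty": 40,"tz": 0,"ax": 0,"ay": 0,"az": -3.1,"claw": -1},{"tx": -12,"ty": 40,"tz": 0,"ax": 0,"ay": 0,"az": -3.1,"claw": -1}]'

```text
time_s: 49.6
tcp_pos: [0.3818, 0.1995, 0.149]
eef_rot: [-179.8, -0.1, -1.3]
contact_force: [1.1, 0.0, -0.5]
gripper_width: 0.0195
```

>>> step_arm --increments '[{"tx": -14,"ty": 40,"tz": 0,"ax": 0,"ay": 0,"az": -3.1,"claw": -1},{"tx": -14,"ty": 40,"tz": 0,"ax": 0,"ay": 0,"az": -3.1,"claw": -1},{"tx": -14,"ty": 30,"tz": 0,"ax": 0,"ay": 0,"az": 0,"claw": -1},{"tx": 0,"ty": 0,"tz": 0,"ax": 0,"ay": 0,"az": 0,"claw": -1},{"tx": 0,"ty": 0,"tz": 0,"ax": 0,"ay": 0,"az": 0,"claw": -1},{"tx": 0,"ty": 0,"tz": 0,"ax": 0,"ay": 0,"az": 0,"claw": -1}]'

```text
time_s: 50.2
tcp_pos: [0.3399, 0.3067, 0.1483]
eef_rot: [-179.9, 0.0, -7.4]
contact_force: [-0.2, -1.3, -1.1]
gripper_width: 0.0191
```

```bash
python3 rot.py -7.4 0 -7.4
```

```text
[339.9 306.7 148.3] [-179.9    0.    -7.4] [-0.2 -1.3 -1.1] 19.1 [ 67.   5. -34.  -0. -51.  16.]
rotvec [-0.06 -0.01  0.04]
```

>>> step_arm --increments '[{"tx": -14,"ty": -9.7,"tz": -20,"ax": 0,"ay": 0,"az": 0,"claw": -1},{"tx": 0,"ty": 0,"tz": -40,"ax": 0,"ay": 0,"az": 0,"claw": -1},{"tx": 0,"ty": 0,"tz": -40,"ax": 0,"ay": 0,"az": 0,"claw": -1},{"tx": 0,"ty": 0,"tz": -10,"ax": 0,"ay": 0,"az": 0,"claw": -1},{"tx": 0,"ty": 0,"tz": 0,"ax": 0,"ay": 0,"az": 0,"claw": -1},{"tx": 0,"ty": 0,"tz": -5,"ax": 0,"ay": 0,"az": 0,"claw": -1},{"tx": 0,"ty": 0,"tz": -2.5,"ax": 0,"ay": 0,"az": 0,"claw": -1},{"tx": 0,"ty": 0,"tz": 0,"ax": 0,"ay": 0,"az": 0,"claw": -1},{"tx": 0,"ty": 0,"tz": 0,"ax": 0,"ay": 0,"az": 0,"claw": -1}]'

```text
time_s: 51.1
tcp_pos: [0.3259, 0.2976, 0.0314]
eef_rot: [-179.9, 0.0, -7.4]
contact_force: [-1.0, -0.3, -0.2]
gripper_width: 0.0197
```

>>> step_arm --increments '[{"tx": 0,"ty": 0,"tz": -2,"ax": 0,"ay": 0,"az": 0,"claw": -1},{"tx": 0,"ty": 0,"tz": -1.2,"ax": 0,"ay": 0,"az": 0,"claw": -1},{"tx": 0,"ty": 0,"tz": 0,"ax": 0,"ay": 0,"az": 0,"claw": -1},{"tx": 0,"ty": 0,"tz": 0,"ax": 0,"ay": 0,"az": 0,"claw": -0.5},{"tx": 0,"ty": 0,"tz": 0,"ax": 0,"ay": 0,"az": 0,"claw": -0.4},{"tx": 0,"ty": 0,"tz": 0,"ax": 0,"ay": 0,"az": 0,"claw": -0.4},{"tx": 0,"ty": 0,"tz": 20,"ax": 0,"ay": 0,"az": 0,"claw": -0.4},{"tx": 0,"ty": 0,"tz": 50,"ax": 0,"ay": 0,"az": 0,"claw": -0.4},{"tx": 0,"ty": 0,"tz": 50,"ax": 0,"ay": 0,"az": 0,"claw": -1},{"tx": 40,"ty": -30,"tz": 20,"ax": 0,"ay": 0,"az": 3,"claw": -1},{"tx": 35,"ty": -35,"tz": 20,"ax": 0,"ay": 0,"az": 3,"claw": -1},{"tx": 30,"ty": -40,"tz": 10,"ax": 0,"ay": 0,"az": 3,"claw": -1}]'

```text
time_s: 52.3
tcp_pos: [0.4267, 0.1974, 0.1968]
eef_rot: [-179.9, -0.1, 1.8]
contact_force: [1.6, 1.1, -0.4]
gripper_width: 0.0021
```

>>> step_arm --increments '[{"tx": 10,"ty": -46,"tz": 0,"ax": 0,"ay": 0,"az": 3.4,"claw": -1},{"tx": 10,"ty": -46,"tz": 0,"ax": 0,"ay": 0,"az": 0,"claw": -1},{"tx": 10,"ty": -46,"tz": 0,"ax": 0,"ay": 0,"az": 0,"claw": -1},{"tx": 10,"ty": -46,"tz": 0,"ax": 0,"ay": 0,"az": 0,"claw": -1},{"tx": 10,"ty": -46,"tz": 0,"ax": 0,"ay": 0,"az": 0,"claw": -1},{"tx": 10,"ty": -46,"tz": 0,"ax": 0,"ay": 0,"az": 0,"claw": -1},{"tx": 20,"ty": -44,"tz": 0,"ax": 0,"ay": 0,"az": 0,"claw": -1},{"tx": 20,"ty": -40,"tz": 0,"ax": 0,"ay": 0,"az": 0,"claw": -1},{"tx": 20,"ty": -40,"tz": 0,"ax": 0,"ay": 0,"az": 0,"claw": -1}]'

```text
time_s: 53.2
tcp_pos: [0.5453, -0.2048, 0.1944]
eef_rot: [-180.0, 0.0, 4.9]
contact_force: [1.4, 1.2, -0.2]
gripper_width: 0.0005
```

```bash
python3 rot.py 5 0 5; python3 rack.py top side
python3 - <<'E'
from meas import *
d=cap('top'); a=cv2.resize(d['image'][95:250,185:345],None,fx=3.8,fy=3.8,interpolation=cv2.INTER_CUBIC); cv2.imwrite('pics/p9.png',a)
E
```

```text
[ 545.3 -204.8  194.4] [-180.     0.     4.9] [ 1.4  1.2 -0.2] 0.5 [ -1.  14. -15.  -0. -60.  96.]
rotvec [-0.01 -0.04  0.07]
top 0 tilt deg up/across [-0.1 -1.2] height 5.3 grip n 132 centre [ 2.5 -5.3] [-37.  21.]
top 1 tilt deg up/across [ 0.1 -0.1] height 5.8 grip n 144 centre [2.7 0.6] [-28.  28.]
top 2 tilt deg up/across [-0.   0.8] height 5.8 grip n 149 centre [2.2 0.4] [-27.  29.]
side 0 tilt deg up/across [ 0.2 -0.9] height 5.6 grip n 103 centre [ 1.5 -9.6] [-36.  17.]
side 1 tilt deg up/across [-0.2  0.5] height 6.0 grip n 111 centre [ 1.4 -6.4] [-33.  26.]
side 2 tilt deg up/across [-0.2  0.1] height 5.9 grip n 100 centre [ 0.7 -5.2] [-31.  26.]
```

View pics/p9.png

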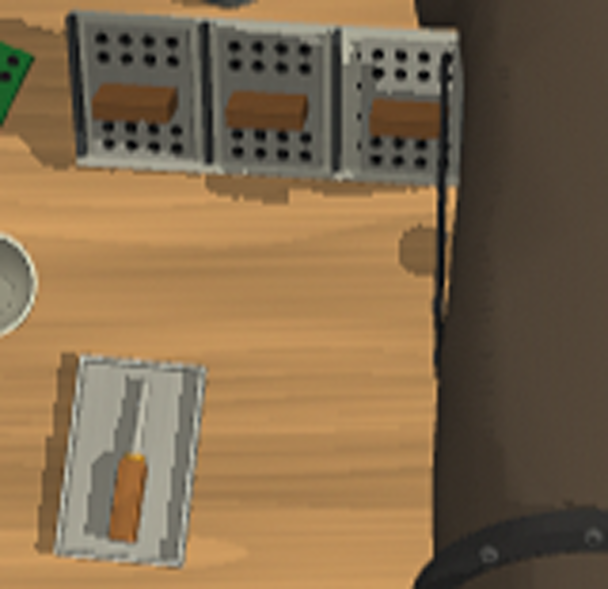

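The stylus lies in its tray at crop (130,460). All three screens are seated; the one in bay0 sits about 8 mm right of centre (15 allowed), square and flat. Now the last bar press.

>>> step_arm --increments '[{"tx": 25,"ty": -17,"tz": -20,"ax": 0,"ay": 0,"az": 0,"claw": -1},{"tx": 25,"ty": -17,"tz": -20,"ax": 0,"ay": 0,"az": 0,"claw": -1},{"tx": 0,"ty": 0,"tz": -30,"ax": 0,"ay": 0,"az": 0,"claw": -1},{"tx": 0,"ty": 0,"tz": -20,"ax": 0,"ay": 0,"az": 0,"claw": -1},{"tx": 0,"ty": 0,"tz": 0,"ax": 0,"ay": 0,"az": 0,"claw": -1},{"tx": 0,"ty": 0,"tz": 0,"ax": 0,"ay": 0,"az": 0,"claw": -1},{"tx": 0,"ty": 0,"tz": 0,"ax": 0,"ay": 0,"az": 0,"claw": -1}]'

```text
time_s: 54.05
tcp_pos: [0.5959, -0.2364, 0.1064]
eef_rot: [180.0, -0.1, 5.0]
contact_force: [0.1, 0.1, -0.1]
gripper_width: 0.0002
```

>>> step_arm --increments '[{"tx": -0.9,"ty": -2.5,"tz": -12,"ax": 0,"ay": 0,"az": 0,"claw": -1},{"tx": 0,"ty": 0,"tz": -8,"ax": 0,"ay": 0,"az": 0,"claw": -1},{"tx": 0,"ty": 0,"tz": -3,"ax": 0,"ay": 0,"az": 0,"claw": -1},{"tx": 0,"ty": 0,"tz": -3,"ax": 0,"ay": 0,"az": 0,"claw": -1},{"tx": 0,"ty": 0,"tz": -3,"ax": 0,"ay": 0,"az": 0,"claw": -1},{"tx": 0,"ty": 0,"tz": -3,"ax": 0,"ay": 0,"az": 0,"claw": -1},{"tx": 0,"ty": 0,"tz": -2,"ax": 0,"ay": 0,"az": 0,"claw": -1},{"tx": 0,"ty": 0,"tz": -1.5,"ax": 0,"ay": 0,"az": 0,"claw": -1},{"tx": 0,"ty": 0,"tz": 0,"ax": 0,"ay": 0,"az": 0,"claw": -1},{"tx": 0,"ty": 0,"tz": 0,"ax": 0,"ay": 0,"az": 0,"claw": -1}]'

```text
time_s: 55.05
tcp_pos: [0.5932, -0.2394, 0.0713]
eef_rot: [180.0, 0.1, 5.0]
contact_force: [-9.5, 3.7, 20.3]
gripper_width: 0.0002
```

>>> step_arm --increments '[{"tx": 0,"ty": 0,"tz": -1,"ax": 0,"ay": 0,"az": 0,"claw": -1},{"tx": 0,"ty": 0,"tz": 0,"ax": 0,"ay": 0,"az": 0,"claw": -1},{"tx": 0,"ty": 0,"tz": 5,"ax": 0,"ay": 0,"az": 0,"claw": -1},{"tx": 0,"ty": 0,"tz": 10,"ax": 0,"ay": 0,"az": 0,"claw": -1},{"tx": 0,"ty": 0,"tz": 40,"ax": 0,"ay": 0,"az": 0,"claw": -1},{"tx": 0,"ty": 0,"tz": 45,"ax": 0,"ay": 0,"az": 0,"claw": -1},{"tx": -25,"ty": 0,"tz": 40,"ax": 0,"ay": 0,"az": 0,"claw": -1},{"tx": -45,"ty": -15,"tz": 0,"ax": 0,"ay": 0,"az": 0,"claw": -1},{"tx": -45,"ty": -15,"tz": 0,"ax": 0,"ay": 0,"az": 0,"claw": -1},{"tx": -40,"ty": -15,"tz": 0,"ax": 0,"ay": 0,"az": 0,"claw": -1},{"tx": 0,"ty": 0,"tz": 0,"ax": 0,"ay": 0,"az": 0,"claw": -1},{"tx": 0,"ty": 0,"tz": 0,"ax": 0,"ay": 0,"az": 0,"claw": -1}]'

```text
time_s: 56.25
tcp_pos: [0.439, -0.2848, 0.209]
eef_rot: [180.0, -0.1, 4.9]
contact_force: [-0.2, 0.5, -0.9]
gripper_width: 0.0007
```

```bash
python3 rack.py top side
python3 - <<'E'
from meas import *
print(r.get_state()['tcp_pos'])
d=cap('side'); W=cloud(d)*1000
a=np.radians(5)
for o in (-90,-45,0,45,90):
    X=np.array([596-o*np.sin(a),-239+o*np.cos(a),62])/1000; u,v=map(int,proj(d,X)); print(o,np.nanmedian(W[v-1:v+2,u-1:u+2,2]).round(1))
b=cv2.resize(d['image'][70:320,225:500],None,fx=2.35,fy=2.35,interpolation=cv2.INTER_CUBIC); cv2.imwrite('pics/p10.png',b)
E
```

```text
top 0 tilt deg up/across [-0.1 -1.5] height 5.4 grip n 147 centre [ 2.6 -8.3] [-37.  21.]
top 1 tilt deg up/across [-0.2 -0. ] height 6.1 grip n 148 centre [ 2.8 -0.1] [-28.  29.]
top 2 tilt deg up/across [0.2 0.3] height 5.9 grip n 147 centre [2.3 0.6] [-27.  29.]
side 0 few 7
side 1 tilt deg up/across [0.5 0.3] height 6.1 grip n 85 centre [0.8 0.2] [-27.  26.]
side 2 tilt deg up/across [-0.1 -0.5] height 6.0 grip n 101 centre [ 0.8 -5.3] [-31.  25.]
[ 0.44008878 -0.28433779  0.20841591]
-90 61.2
-45 61.6
0 62.7
45 61.0
90 61.9
```

View pics/p10.png

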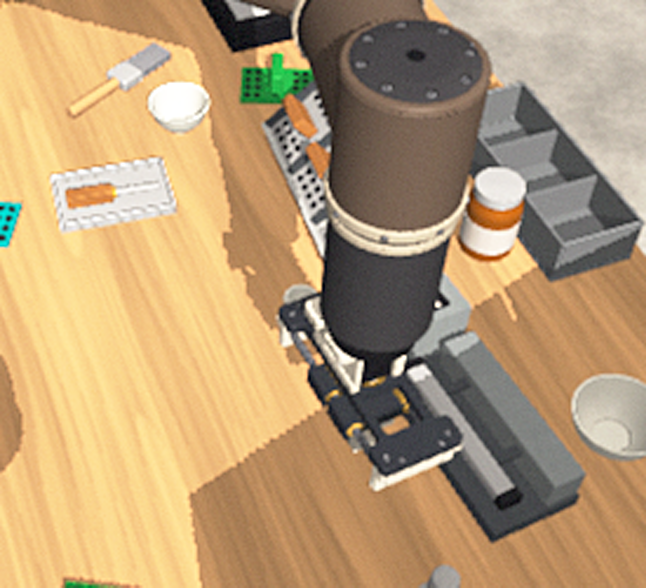

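The bar is back up and level (61–63 mm along its length), the stylus is in its tray, all three screens are seated, and the robot touches nothing. I hand the job in.

```bash
python3 -c "
from plant import r
print(r.close_job())"
```

```text
the job is handed in; nothing more can be done
None
```

The whole job was carried out in order and handed in at about 56 s. The hand-in itself reported no verdict.

**What I did**
- **First bar press:** pressed in the middle until it stopped hard at about 25 N, then let up.
- **Screens:** the three grey screens each lean in their own bay. The arm could not tilt 40° outward, so I regripped them across the length of the grip. The green and turquoise look-alikes were left alone.
- **Counter:** button pushed to its stop with the stylus tip (7 N), and the stylus laid back in its tray.
- **Second bar press:** pressed to the same depth at about 20 N and let up.

**Last checks**
- **Bays 1 and 2:** screens flat within about 0.5° and centred.
- **Bay 0:** this screen was found shifted about 8 mm sideways (15 allowed), probably by the announced knock. It is still in its bay, and I left it there. Its fit reads −1.5° across, which probably includes a strip of bare slope (4° allowed). In the last side view the arm hid it, so that reading comes from the top camera only.
- **Bar:** up again and level, at 61–63 mm along its length.
- **Not measured directly:** how far the bar tilted during the presses and how far the button travelled. I judged both from where I pressed and where the force rose.

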